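# Open the clock movement's dust cover and hold its release post down

### The arm

A 6-joint arm with a two-finger parallel gripper is mounted at the origin on the work surface. World frame = base frame: x ahead of the robot, y to its left, z up, the work surface at z = 0. Lengths are in mm, angles in rad, forces in N, time in s.
With the tool pointing down it reaches from about 350 to 975 mm from the base axis. Payload 7.1 kg.
Tool frame: the origin (TCP) lies between the finger pads; the fingertips stand 19 mm ahead of it and the grasp point (between the pads) is the TCP (ctrl.finger_overhang is the distance from the TCP to the fingertips, in mm); z points along the fingers, y is the line along which they close (so a half turn about z gives the same grasp; the last joint's range is limited). The gripper opens to 88 mm and grips with 3 to 60 N. Pads are 20 mm wide; open, the fingers measure 115 mm over their backs; the gripper's body (75 mm by 178 mm) begins 61 mm behind the grasp point.
Start: joints at [1.097, 0.423, 1.63, -0, 1.089, -0.019], TCP at [274.519, 561.466, 241.675] pointing down, gripper open.
Joint ranges: [-3, 3], [-0.9, 2.11], [0.09, 2.58], [-1.31, 4.45], [0.11, 2.69], [-2.54, 2.54]. Speed limits (rad/s): [2.39, 2.39, 3.01, 3.14, 3.14, 3.14].

### API

Orientations are given as a rotation vector (axis times angle).
In Python, from workcell import ctrl gives the robot as it stands. The module is installed in compiled form; this text tells all that it offers.
- The arm moves only by the tool arm_command, never from a script. Its argument "rows" is one flat list of numbers, 7 for each row, row after row: the turn, a rotation vector about the tool's x, y, z scaled (see below), then the shift along the tool's x, y, z scaled (see below), then the opening, from -1 (shut) to 1 (fully open). A call has 1 to 5 rows; each row is the pose to reach, as a shift and turn from the pose commanded when the call began, along the tool's axes at that moment, turning the shorter way round; what a row does not reach only later rows make up. The controller multiplies each number of a shift by 80 mm and each number of a turn by 180 degrees. A row lasts 1/10 s, in which the tool goes at most 50 mm and 8.59 degrees, less where a joint would pass 70% of its speed; a pose out of reach is approached as far as the arm can. A call with a number of a shift or a turn outside -1 to 1 is refused whole. A call with a gripper value outside its range is refused whole. The fingers move at their own pace and stop on an object; the grip force is fixed at half the most. Time passes only in rows, so rows that repeat a pose let the fingers close. It gives the time, the measured TCP pose, the force, the opening and the grip force at its end, in the units of the state.
- ctrl.get_obs(): the state, without advancing time (a new reading comes with each control period).
- ctrl.get_image(name): name is "scene" or "top" or "wrist"; returns (picture, depth): 480x640x3 uint8, red, green, blue; 480x640 float32, mm along the optical axis (not along the pixel's ray), 0 where there is no reading.
- ctrl.camera_params(name): a dict with "camera_matrix" (3x3 intrinsics, pixels), "world_to_cam" (4x4, takes a point from world to camera coordinates); the wrist camera has in their place "tool_from_camera" (4x4, takes a point from camera to tool coordinates, whose origin is the TCP and whose axes are the flange's). Camera axes: x right, y down, z forward; pixel columns grow to the right and rows downward; lengths in mm; the calibration is good to about 2 mm. A picture is of the moment at which its call begins: read the wrist's pose just before it. camera_params takes no time and is no camera call.
- ctrl.close_job(): hands the job in; it is judged then, once.
The state is a dict: "t": time; "qpos": joint angles; "qvel": joint speeds; "joint_torque": joint torques, N m; "ee_pos": TCP position; "orientation": TCP orientation; "ft_force": force on the tool from outside, world axes, zero at the start; "moment": the same for the moment, N m; "width": finger opening in mm; "grasp_force": force on a finger pad.
Only numpy, scipy, OpenCV 4.12 (cv2) and the standard library are available. Lean on these libraries where they do the work, as an engineer would, in place of code of your own. Each camera call takes 0.05 s, during which the arm holds its last target. There are 200 camera calls.

### The job

Take the screwdriver with the square wooden handle out of its stand, slip its blade under the front lip of the clock movement's hinged dust cover and lever the cover up and back until it stands fully upright on the movement or leans beyond, using only the screwdriver and never the fingers on the cover. Then set the blade's tip on the middle of the sprung brass release post inside, with the screwdriver square to the movement's sloping brass plate, and press the post gently about half-way down. Finish holding it like that, screwdriver still in the grip and cover still open, with the other tool, the mug, the jar and the loose wheel left where they are.

Things in the scene. Friction and masses are not known exactly. Their poses are not given: they have to be found in the camera images.
- driver: Flat-bladed screwdriver, 155 mm long, 70 g, at first standing blade down in one of the stand's two holes, its handle upwards. Origin at the centre of the blade's tip; +z runs up the tool's axis to the handle. From the tip: steel blade 2 mm (x) by 8 mm (y) for 14 mm, round steel shaft 7 mm thick up to 65 mm, then a square light-wood handle 18 x 18 mm (faces along x and y) from 65 to 155 mm.
- stand: Fixed dark wood tool stand, 50 mm (x) by 140 mm (y) by 75 mm high, origin under its centre; two vertical 13 mm holes right through, at y = -40 and +40 mm. The screwdriver is in one (its handle rests on the top, its tip 10 mm above the bench), the punch in the other.
- punch: Bystander: short steel punch in the stand's other hole, round grip 17 mm thick whose top is 120 mm above the bench; its origin is its lower tip.
- movement: The clock movement on its beech rest, fixed: a dark steel box 110 x 100 x 50 mm with 4 mm walls, tilted 12 degrees so that its front (towards the robot) is lower; the rest, 170 x 110 mm, is lower than the box. This frame is level: origin on the bench under the middle, x towards the back. It is turned at most about 20 degrees from facing the robot.
- post (a joint): How far the release post is pressed in, m: 0 up, 0.012 at its stop; about 6 mm is half-way. Its spring gives 0.6 N per mm, without preload.
- post_top (a point): Centre of the flat top of the release post: a brass disc 18 mm across with a dark dot in its centre, inside a thin dark ring; hidden while the cover is shut. Its axes are the tilted box's: z square to the brass plate, x towards the back (hinge side) along the slope, y along the hinge. It goes down with the post. In these axes, from the unpressed post top: brass plate 14 mm below; rim of the box 6 mm above; box walls at x = -40 and +70, y = -62 and +38 mm (outsides).
- cover (a joint): Angle of the dust cover in rad: 0 shut (it may start up to 0.08 ajar), 1.57 square to the brass plate, stop at 2.0. A friction hinge holds it wherever it is left; lifting at the lip takes about 1 N.
- cover_hinge (a point): Middle of the cover's hinge line, on the box's back (upper) rim, at x = 70, y = -12, z = 6 mm in the axes of the unpressed post top. Its axes swing with the cover: y along the hinge, -x along the cover towards its lip. The aluminium cover is 3 mm thick (underside at z = 0.5 mm), 100 mm wide, reaches 110 mm from the hinge over the box and ends in the lip.
- cover_lip (a point): Middle of the lip's front edge, on its underside, 126 mm from the hinge, moving and turning with the cover. The lip is 50 mm wide, 3 mm thick and overhangs the box's front wall by 16 mm, with free space below it.
- mug: Bystander: white mug, 80 mm wide and 80 mm high, origin under its centre.
- oiljar: Bystander: small amber jar, 40 mm wide, 50 mm high, origin under its centre.
- barrel_wheel: Bystander: brass wheel lying flat, 56 mm across, 14 mm high, origin under its centre.
Not all that is in view belongs to the job. Leave any orange or pink look-alike of the driver alone.

How it is judged:
By the outcome, as a careful person would: the job done as asked, in the order asked, and still so for the second after the job is handed in, while the arm keeps its last pose, push and grip.
It also fails if it takes over 51 s, if anything falls off the work surface, if the arm or the gripper's body presses on something with over 40 N, if the wrist force passes 120 N, or if a joint passes its speed limit or range.

## Working session

There is one attempt and no reset: what is moved stays moved. The work goes in short steps, Python scripts to look and compute and a tool call to move; the robot and the scene stay as the last step left them, time stands still between calls to the robot, and variables do not carry over. Pictures are saved under pics/ and viewed, at most 10 in all, crops included, and the job is handed in when it is done.

Besides the shell and the picture viewer there is one more tool, called after ">>>" by a JSON object that holds its "op" and its "data". arm_command: Moves the arm, as the interface text tells. Shifts and turns lie within -1 to 1; 1 stands for 80 mm of shift or 180 degrees of turn. Its arguments: {"type":"object","properties":{"rows":{"type":"array","items":{"type":"number"}}},"required":["rows"]}

```bash
mkdir -p pics
cat > h.py <<'E'
import numpy as np, cv2
from scipy.spatial.transform import Rotation as R
from workcell import ctrl
def grab(n,f):
    o=ctrl.get_obs(); im,d=ctrl.get_image(n); p=ctrl.camera_params(n)
    cv2.imwrite(f'pics/{f}.png',im[:,:,::-1]); 
    K=np.array(p['camera_matrix'])
    if n=='wrist':
        T=np.eye(4);T[:3,:3]=R.from_rotvec(o['orientation']).as_matrix();T[:3,3]=o['ee_pos']
        C=T@np.array(p['tool_from_camera'])
    else: C=np.linalg.inv(np.array(p['world_to_cam']))
    np.savez(f'pics/{f}.npz',im=im,d=d,K=K,C=C); return im,d,K,C
def load(f):
    z=np.load(f'pics/{f}.npz'); return z['im'],z['d'],z['K'],z['C']
def ray(u,v,K,C):
    r=np.linalg.inv(K)@np.array([u,v,1.]); return C[:3,3],C[:3,:3]@r
def onplane(u,v,z,K,C):
    o,r=ray(u,v,K,C); return o+r*(z-o[2])/r[2]
def cloud(d,K,C):
    v,u=np.mgrid[:480,:640]; P=np.stack([(u-K[0,2])/K[0,0]*d,(v-K[1,2])/K[1,1]*d,d],-1)
    return P@C[:3,:3].T+C[:3,3]
E
python3 - <<'E'
from h import *
a=grab('scene','s0');b=grab('top','t0')
print(ctrl.get_obs())
for x in (a,b): print(x[2],x[3])
E
```

```text
{'t': 0.1, 'qpos': array([ 1.09699308e+00,  4.23744742e-01,  1.63060375e+00, -1.44167406e-05,
        1.08860284e+00, -1.90137269e-02]), 'qvel': array([ 0.00111252, -0.00143673, -0.00333151,  0.0001821 , -0.00018488,
        0.00059777]), 'joint_torque': array([-1.48455729e-04, -5.45611775e+01, -2.74324930e+01,  6.43960875e-02,
        1.88385037e-02,  3.38484867e-06]), 'ee_pos': array([274.31740522, 561.0549849 , 240.99556151]), 'orientation': array([-7.08158706e-01, -3.06040960e+00,  2.07442974e-03]), 'ft_force': array([-0.39066667, -0.44292311,  0.41335745]), 'moment': array([-0.01839485, -0.01393598, -0.01917258]), 'grasp_force': 0.0, 'width': 87.68526765906782}
[[478.10594145   0.         317.57731454]
 [  0.         478.10594145 245.0887969 ]
 [  0.           0.           1.        ]] [[-7.97079518e-01  3.26892697e-01 -5.07745414e-01  1.19385306e+03]
 [ 6.03488585e-01  4.61253531e-01 -6.50420409e-01  7.54794072e+02]
 [ 2.15816835e-02 -8.24855348e-01 -5.64931754e-01  7.44255082e+02]
 [ 0.00000000e+00  0.00000000e+00  0.00000000e+00  1.00000000e+00]]
[[521.84162729   0.         322.5683211 ]
 [  0.         521.84162729 237.08583977]
 [  0.           0.           1.        ]] [[ 2.76674571e-02 -9.87461450e-01  1.55416850e-01  4.21449759e+02]
 [-9.99616716e-01 -2.71807304e-02  5.25637435e-03 -1.90954333e+00]
 [-9.66123521e-04 -1.55502712e-01 -9.87834993e-01  1.40490438e+03]
 [ 0.00000000e+00  0.00000000e+00  0.00000000e+00  1.00000000e+00]]
```

View pics/s0.png

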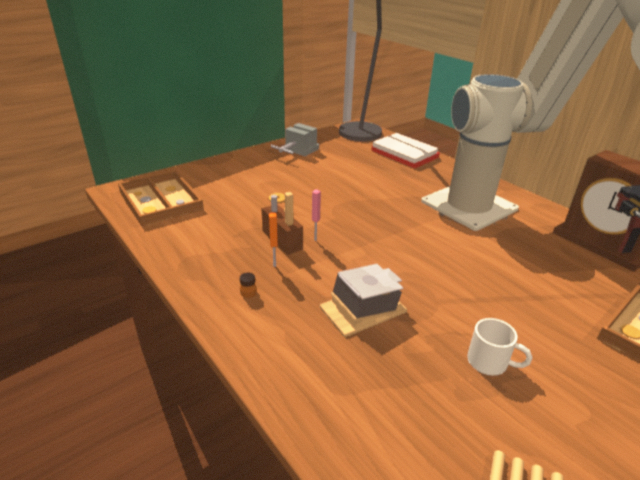

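View pics/t0.png

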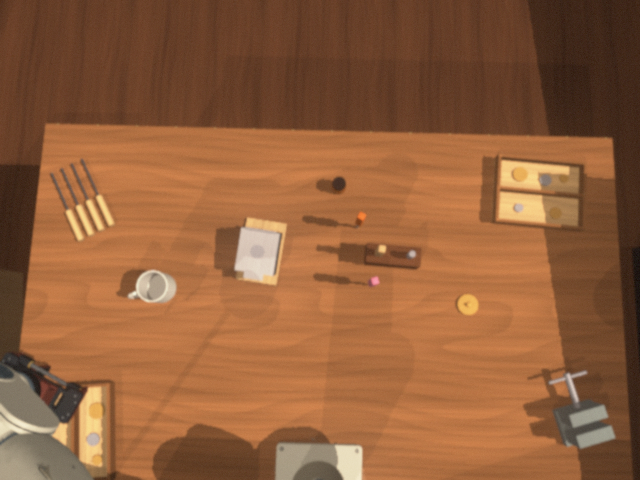

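Candidates for the driver (top view / scene view):
- Light-wood handle in the stand: (382,249) / (289,208).
- Grey punch, in the stand's other hole: (412,254) / (275,203).
- Orange look-alike: (361,217) / (273,230).
- Pink look-alike: (375,281) / (316,205).
- Files lying at the left: (83,220) in the top view.

I choose the light-wood handle in the stand. The movement is at about (260,252) in the top view, with its lip pointing down the image towards the robot.

Run:
```python
from h import *
im,d,K,C=load('t0'); im2,d2,K2,C2=load('s0')
cv2.imwrite('pics/c0.png',np.hstack([cv2.resize(im[190:310,220:430],None,fx=1.9,fy=3.0*0.63)[:, :, ::-1],cv2.resize(im2[180:345,235:415],(400,227))[:,:,::-1]])) 
c=np.hstack([cv2.resize(im[205:300,350:430],(400,475),interpolation=cv2.INTER_CUBIC),cv2.resize(im2[180:275,240:320],(400,475),interpolation=cv2.INTER_CUBIC)])
cv2.imwrite('pics/c0.png',c[:,:,::-1])
P=cloud(d,K,C);P2=cloud(d2,K2,C2)
print('handle',P[249,382],'punch',P[254,412],'orange',P[217,361],'pink',P[281,375],'cover',P[252,260],P[270,255], P[235,262],'mug',P[288,155],'jar',P[185,339],'wheel',P[304,468])
# stand box from cloud z 70..80
for nm,Q in(('t',P),('s',P2)):
  m=(Q[...,2]>66)&(Q[...,2]<80)&(Q[...,0]>300)&(Q[...,0]<560)&(Q[...,1]>-260)&(Q[...,1]<-60)
  n,l,st,ce=cv2.connectedComponentsWithStats(m.astype(np.uint8))
  for i in range(1,n):
    if st[i,4]>40:
      q=Q[l==i][:,:2].astype(np.float32); print(nm,st[i,4],cv2.minAreaRect(q))
  m=(Q[...,2]>140)&(Q[...,2]<175)&(Q[...,0]>300)&(Q[...,0]<560)&(Q[...,1]>-220)&(Q[...,1]<-60)
  n,l,st,ce=cv2.connectedComponentsWithStats(m.astype(np.uint8))
  for i in range(1,n):
    if st[i,4]>8: q=Q[l==i]; print(nm,'hi',st[i],ce[i],q.mean(0),q.max(0),q.min(0))
  # cover points
  m=(Q[...,2]>45)&(Q[...,2]<140)&(Q[...,0]>300)&(Q[...,0]<620)&(Q[...,1]>40)&(Q[...,1]<230)
  q=Q[m]; print(nm,'movement',len(q),cv2.minAreaRect(q[:,:2].astype(np.float32)),q[:,2].min(),q[:,2].max())
# rest
hsv=cv2.cvtColor(im,cv2.COLOR_RGB2HSV)
g=hsv[...,1]<60
m=np.zeros_like(g);m[215:290,225:295]=g[215:290,225:295]
q=P[m];print(len(q)); A=np.c_[q[:,:2],np.ones(len(q))]; s=np.linalg.lstsq(A,q[:,2],rcond=None)[0]; print(s, np.degrees(np.arctan(np.hypot(*s[:2]))),np.degrees(np.arctan2(s[1],s[0])))
```

```text
handle [ 591.22641802 -138.21811788  167.37396614] punch [ 587.38824453 -218.06708693  119.062628  ] orange [670.70175865 -87.74975466 152.76561368] pink [ 514.89888884 -123.19093316  159.30161854] cover [585.83786768 163.08185234  88.28791846] [540.54458651 174.93011096  78.31267831] [629.57809136 159.88145848  89.24377777] mug [491.60140194 450.38403834   3.40260217] jar [777.26805478 -34.72921595  47.31960576] wheel [ 471.79554484 -383.6388002    14.7888547 ]
t hi [370 277   9   9  59] [374.01694915 280.96610169] [ 515.27428047 -121.30081986  154.51453562] [ 524.9635652  -111.81839277  160.05380965] [ 505.65041167 -131.09541123  141.76249247]
t movement 1533 ((571.2779541015625, 173.90843200683594), (100.61353302001953, 109.27935791015625), 82.63924407958984) 46.897687245686484 95.90506897759656
s hi [312 190   9   9  64] [316.015625 193.9375  ] [ 520.80203151 -119.65948322  150.16387775] [ 530.0927481  -110.94527803  157.00764766] [ 508.02474639 -131.35968679  140.10935706]
s movement 1379 ((571.5513916015625, 174.5196533203125), (103.08213806152344, 108.34008026123047), 82.2364501953125) 45.14349238712293 91.36769248413361
1834
[-5.71078455e-01 -1.01597880e+00  5.96583863e+02] 49.36989127276503 -119.3402023396601
```

View pics/c0.png

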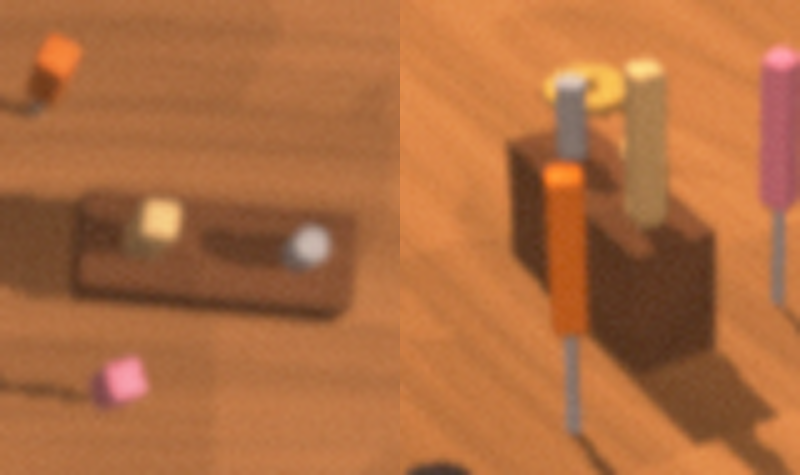

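The crop shows the square light-wood handle in the stand hole (top pixel ≈(382,249)), with the round grey punch in the other hole. The orange and pink ones stand free outside the stand. I'll move towards the movement first, for a wrist view on the way.

>>> {"op": "arm_command", "data": {"rows": [0,0,0,-0.45,-0.33,-0.2,1,0,0,0,-0.89,-0.65,-0.4,1]}}

```text
t: 0.3
ee_pos: [315.2, 482.6, 272.8]
orientation: [-0.704, -3.061, 0.004]
ft_force: [1.0, -0.8, 0.3]
width: 87.9
grasp_force: 0.0
```

>>> {"op": "arm_command", "data": {"rows": [0,0,0,-0.45,-0.33,-0.2,1,0,0,0,-0.89,-0.65,-0.4,1]}}

```text
t: 0.5
ee_pos: [357.0, 403.8, 305.8]
orientation: [-0.707, -3.061, 0.001]
ft_force: [0.1, 1.2, 0.4]
width: 87.9
grasp_force: 0.0
```

>>> {"op": "arm_command", "data": {"rows": [0,0,0,-0.45,-0.33,-0.2,1,0,0,0,-0.89,-0.65,-0.4,1]}}

```text
t: 0.7
ee_pos: [398.2, 325.7, 338.1]
orientation: [-0.708, -3.061, 0.001]
ft_force: [0.1, 0.2, 0.2]
width: 88.2
grasp_force: 0.0
```

>>> {"op": "arm_command", "data": {"rows": [0,0,0,-0.45,-0.33,0,1,0,0,0,-0.89,-0.65,0,1]}}

```text
t: 0.9
ee_pos: [439.6, 247.8, 338.2]
orientation: [0.708, 3.06, 0.001]
ft_force: [-0.4, -0.0, -0.7]
width: 88.0
grasp_force: 0.0
```

>>> {"op": "arm_command", "data": {"rows": [0,0,0,-0.45,-0.33,0,1,0,0,0,-0.89,-0.65,0,1,0,0,0,-0.89,-0.65,0,1]}}

```text
t: 1.2
ee_pos: [481.7, 167.7, 337.5]
orientation: [0.715, 3.059, -0.002]
ft_force: [0.6, -0.5, 0.3]
width: 87.7
grasp_force: 0.0
```

Run:
```python
from h import *
o=ctrl.get_obs();print(o['t'],o['qpos'],o['ee_pos'],o['orientation'])
print(ctrl.camera_params('wrist')['tool_from_camera'])
grab('wrist','w1')
```

```text
1.2 [ 3.12366803e-01  1.46711999e-01  1.77939409e+00 -1.29884747e-03
  1.21565481e+00 -7.98381711e-01] [481.69659304 167.69188227 337.46023268] [ 7.15484245e-01  3.05853554e+00 -1.77445528e-03]
[[-2.88298956e-04 -9.54628991e-01 -2.97797593e-01  8.34504493e+01]
 [ 9.99999718e-01 -4.81788756e-04  5.76333201e-04  7.13767837e-02]
 [-6.93659914e-04 -2.97797343e-01  9.54628861e-01 -1.43840571e+02]
 [ 0.00000000e+00  0.00000000e+00  0.00000000e+00  1.00000000e+00]]
```

View pics/w1.png

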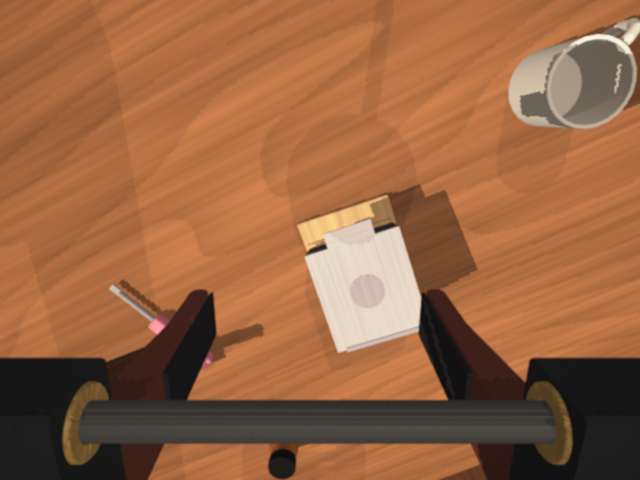

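Wrist view: the cover is the pale quadrilateral. Its lip edge runs (324,236)–(374,220), its front shoulders are at (306,254) and (400,226), and its hinge end at (345,352) and (424,330).

Run:
```python
from h import *
im,d,K,C=load('w1'); P=cloud(d,K,C)
hsv=cv2.cvtColor(im,cv2.COLOR_RGB2HSV)
m=((hsv[...,1]<60)&(hsv[...,2]>110)).astype(np.uint8); b=np.zeros_like(m); b[205:365,295:430]=m[205:365,295:430]
b=cv2.morphologyEx(b,cv2.MORPH_CLOSE,np.ones((5,5)))
n,l,st,ce=cv2.connectedComponentsWithStats(b); i=1+st[1:,4].argmax(); b=(l==i).astype(np.uint8)
cs=max(cv2.findContours(b,0,2)[0],key=cv2.contourArea); print('area',st[i],'poly',cv2.approxPolyDP(cs,3,True)[:,0].tolist())
e=cv2.erode(b,np.ones((7,7)))>0
q=P[e&(d>0)]
for k in range(3):
  A=np.c_[q[:,:2],np.ones(len(q))]; s=np.linalg.lstsq(A,q[:,2],rcond=None)[0]; r=q[:,2]-A@s; print(s,r.std(),len(q)); q=q[abs(r)<2.5*r.std()]
nrm=np.array([-s[0],-s[1],1]);nrm/=np.linalg.norm(nrm);print('normal',nrm,'tilt',np.degrees(np.arccos(nrm[2])),'dir',np.degrees(np.arctan2(s[1],s[0])))
for (u,v) in cv2.approxPolyDP(cs,3,True)[:,0]:
  o,rr=ray(u,v,K,C); t=(s[2]+s[0]*o[0]+s[1]*o[1]-o[2])/(rr[2]-s[0]*rr[0]-s[1]*rr[1]); print((u,v),o+t*rr)
# full clouds of the other cameras for check of plane
for f in('t0','s0'):
  im2,d2,K2,C2=load(f);Q=cloud(d2,K2,C2); mm=(abs(Q[...,0]-575)<35)&(abs(Q[...,1]-172)<30)&(Q[...,2]>60); qq=Q[mm]; r=qq[:,2]-np.c_[qq[:,:2],np.ones(len(qq))]@s; print(f,np.median(r),r.std())
  if f=='t0':print('drv',Q[244:254,378:387,2].round().astype(int)[::2].tolist())
print(np.linalg.inv(C)[:3])
```

```text
area [  305   219   117   133 10793] poly [[397, 226], [375, 232], [368, 219], [326, 233], [325, 248], [305, 257], [338, 351], [418, 330], [421, 297]]
[ 0.13034591 -0.01559908 10.20348436] 0.8306512080672281 9259
[ 0.13031994 -0.01549463 10.19973533] 0.7946827985898998 9151
[ 0.13039067 -0.01544455 10.14622753] 0.7829872210759853 9103
normal [-0.12928101  0.01531311  0.99148975] tilt 7.480268837496386 dir -6.755112153980235
(np.int32(397), np.int32(226)) [539.8919685  228.25203172  77.01785147]
(np.int32(375), np.int32(232)) [535.88783271 205.99359543  76.83952105]
(np.int32(368), np.int32(219)) [521.03270305 205.22140527  74.91447692]
(np.int32(326), np.int32(233)) [515.49420955 161.18134816  74.8724879 ]
(np.int32(325), np.int32(248)) [528.82029429 153.51328871  76.7285147 ]
(np.int32(305), np.int32(257)) [528.35684613 130.94651123  77.0166191 ]
(np.int32(338), np.int32(351)) [634.23492859 117.15397303  91.0351524 ]
(np.int32(418), np.int32(330)) [648.4285139  202.9282284   91.56111872]
(np.int32(421), np.int32(297)) [617.16163779 220.10761001  87.21888209]
t0 0.30065190378032014 2.7455213368879074
drv [[70, 78, 77, 81, 73, -3, 2, -4, 1], [162, 165, 163, 166, 164, 167, 166, 161, 72], [164, 165, 164, 168, 163, 163, 165, 167, 78], [163, 166, 163, 167, 172, 164, 168, 166, 76], [161, 167, 168, 168, 166, 169, 159, 74, 71]]
s0 0.33544238595597875 1.1860356207587743
[[ 4.43844389e-01  8.96103828e-01 -2.94726690e-04 -3.64116318e+02]
 [ 8.55290858e-01 -4.23531361e-01  2.98494111e-01 -4.04867865e+02]
 [ 2.67356890e-01 -1.32737014e-01 -9.54411430e-01  3.77714920e+02]]
```

Cover: tilt 7.5° (so about 0.08 rad ajar), movement yaw about -7°, lip mid about (518,183,72), hinge about (641.5,167.4,88.5). Next I plan the approach to the handle with a 20° gripper tilt.

```bash
cat > p.py <<'E'
from h import *
def now():
    o=ctrl.get_obs(); return np.array(o['ee_pos']),R.from_rotvec(o['orientation'])
def rot(yaw,pitch):
    """tool x toward robot, y=(sin-ish) left, z down at pitch 0; pitch>0 leans z back to the robot, <0 forwards (deg)"""
    c,s=np.cos(np.radians(yaw)),np.sin(np.radians(yaw))
    return R.from_matrix(np.array([[-c,-s,0],[-s,c,0],[0,0,-1]]).T.T@np.eye(3))*R.from_euler('y',pitch,degrees=True)
def plan(wps,grip,mm=45,deg=7.5,start=None):
    p,r=start or now()
    for wp in wps:
        q,s=wp[0],wp[1]; m=wp[2] if len(wp)>2 else mm
        q=np.array(q,float); w=(r.inv()*s).as_rotvec()
        n=max(1,int(np.ceil(max(np.linalg.norm(q-p)/m,np.degrees(np.linalg.norm(w))/deg)))); pts=[(p+(q-p)*k/n,r*R.from_rotvec(w*k/n)) for k in range(1,n+1)]
        while pts:
            rows=[]
            for k,(a,b) in enumerate(pts[:5]):
                sh=r.inv().apply(a-p)/80; tu=(r.inv()*b).as_rotvec()/np.pi
                if abs(sh).max()>1: break
                rows.append(np.r_[tu.round(3),sh.round(3),grip])
            pts=pts[len(rows):]; l=rows[-1]; p=p+r.apply(l[3:6]*80); r=r*R.from_rotvec(l[:3]*np.pi)
            print([float(x) for x in np.concatenate(rows).round(3)])
        print('--',p.round(1))
    return p,r
E
python3 - <<'E'
from p import *
im,d,K,C=load('t0');print(onplane(382.2,249,165,K,C)); im,d,K,C=load('s0');print(onplane(288.8,194,165,K,C))
im,d,K,C=load('t0')
print(rot(-2.7,20).as_matrix().round(2))
plan([([591,-138.5,262],rot(-2.7,20)),([591,-138.5,126],rot(-2.7,20))],1)
E
```

```text
[ 591.56529909 -138.95864446  165.        ]
[ 594.47302496 -136.98581954  165.        ]
[[-0.94  0.05 -0.34]
 [ 0.04  1.    0.02]
 [ 0.34 -0.   -0.94]]
[0.003, 0.014, -0.016, -0.368, -0.355, 0.118, 1.0, 0.006, 0.027, -0.032, -0.735, -0.71, 0.236, 1.0]
[0.003, 0.014, -0.017, -0.339, -0.389, 0.094, 1.0, 0.005, 0.028, -0.033, -0.679, -0.777, 0.189, 1.0]
[0.003, 0.013, -0.016, -0.304, -0.421, 0.073, 1.0, 0.006, 0.027, -0.032, -0.609, -0.842, 0.146, 1.0]
[0.003, 0.014, -0.017, -0.266, -0.448, 0.056, 1.0, 0.006, 0.027, -0.033, -0.533, -0.896, 0.113, 1.0]
-- [ 591.  -138.5  262. ]
[-0.0, 0.0, 0.0, -0.145, 0.0, 0.4, 1.0, -0.0, 0.0, 0.0, -0.29, 0.0, 0.799, 1.0]
[-0.0, 0.0, 0.0, -0.144, 0.0, 0.4, 1.0, -0.0, 0.0, 0.0, -0.289, 0.001, 0.799, 1.0]
-- [ 591.  -138.5  126. ]
```

>>> {"op": "arm_command", "data": {"rows": [0.003,0.014,-0.016,-0.37,-0.355,0.12,1,0.006,0.027,-0.032,-0.735,-0.71,0.235,1]}}

```text
t: 1.45
ee_pos: [507.7, 95.5, 318.9]
orientation: [-0.53, -3.007, -0.003]
ft_force: [0.5, 0.7, 0.0]
width: 87.8
grasp_force: 0.0
```

>>> {"op": "arm_command", "data": {"rows": [0.003,0.014,-0.017,-0.34,-0.39,0.095,1,0.005,0.028,-0.033,-0.68,-0.775,0.19,1]}}

```text
t: 1.65
ee_pos: [536.1, 17.8, 299.6]
orientation: [-0.364, -2.941, -0.009]
ft_force: [0.7, 1.3, 0.8]
width: 87.9
grasp_force: 0.0
```

>>> {"op": "arm_command", "data": {"rows": [0.003,0.013,-0.016,-0.305,-0.42,0.075,1,0.006,0.027,-0.032,-0.61,-0.84,0.145,1]}}

```text
t: 1.85
ee_pos: [564.3, -59.1, 280.6]
orientation: [-0.208, -2.87, -0.009]
ft_force: [0.5, 0.1, -0.1]
width: 87.9
grasp_force: 0.0
```

>>> {"op": "arm_command", "data": {"rows": [0.003,0.014,-0.017,-0.265,-0.45,0.055,1,0.006,0.027,-0.033,-0.535,-0.895,0.115,1,0.006,0.027,-0.033,-0.535,-0.895,0.115,1]}}

```text
t: 2.15
ee_pos: [592.9, -138.0, 259.2]
orientation: [-0.06, -2.79, -0.01]
ft_force: [-0.9, 1.9, -0.5]
width: 88.1
grasp_force: 0.0
```

Run:
```python
from p import *
o=ctrl.get_obs();print(o['t'],o['qpos'],o['ee_pos'],o['orientation'])
im,d,K,C=grab('wrist','w2'); P=cloud(d,K,C)
m=(abs(P[...,0]-591)<30)&(abs(P[...,1]+138)<30)&(P[...,2]>155)&(P[...,2]<175)
q=P[m]; print(len(q),q.mean(0),cv2.minAreaRect(q[:,:2].astype(np.float32)))
plan([([593,-138.5,126],rot(-2.7,20))],1)
```

```text
2.15 [-0.21926817  0.54470018  1.43020059 -0.06077559  1.51280819 -1.73280426] [ 592.93788267 -138.00078872  259.17594926] [-0.0601708  -2.78992206 -0.01012788]
851 [ 592.76810295 -136.67257611  165.11519175] ((593.3241577148438, -136.5955047607422), (17.98387336730957, 18.17901611328125), 85.2642593383789)
[-0.0, -0.0, 0.0, -0.195, -0.011, 0.524, 1.0]
[-0.0, -0.0, 0.001, -0.194, -0.01, 0.523, 1.0]
[-0.0, -0.0, 0.0, -0.195, -0.01, 0.524, 1.0]
-- [ 593.  -138.5  126. ]
```

View pics/w2.png

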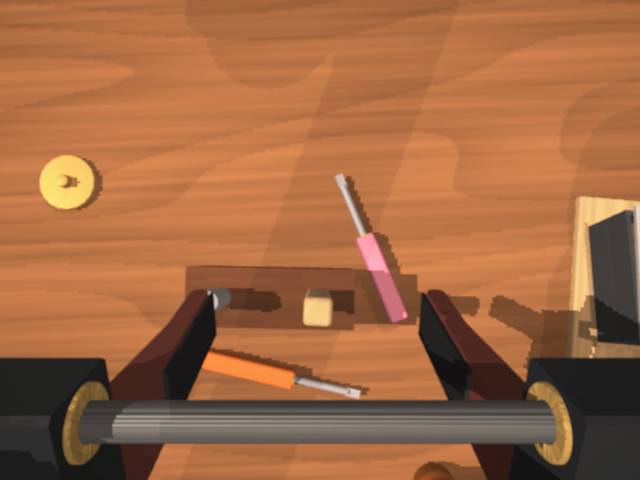

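The wrist view shows the wooden handle's top at (318,297), between the open fingers at (205,310) and (435,310). The punch is at (220,297), clear of the left finger. Descending and gripping.

>>> {"op": "arm_command", "data": {"rows": [0,0,0,-0.195,0,0.525,1,0,0,0,-0.39,0.01,1,1]}}

```text
t: 2.4
ee_pos: [594.7, -133.0, 176.6]
orientation: [-0.058, -2.797, -0.01]
ft_force: [0.2, 0.4, -0.7]
width: 88.1
grasp_force: 0.0
```

>>> {"op": "arm_command", "data": {"rows": [0,0,0,-0.195,0,0.55,1,0,0,0,-0.195,0,0.55,1]}}

```text
t: 2.6
ee_pos: [589.8, -131.9, 124.7]
orientation: [-0.056, -2.784, -0.013]
ft_force: [-1.4, 1.4, 0.0]
width: 87.7
grasp_force: 0.0
```

>>> {"op": "arm_command", "data": {"rows": [0,0,0,0,0,0,-1,0,0,0,0,0,0,-1,0,0,0,0,0,0,-1,0,0,0,0,0,0,-1,0,0,0,0,0,0,-1]}}

```text
t: 3.1
ee_pos: [594.5, -135.1, 130.9]
orientation: [-0.059, -2.796, -0.01]
ft_force: [-0.1, -1.5, -0.2]
width: 51.3
grasp_force: 0.0
```

>>> {"op": "arm_command", "data": {"rows": [0,0,0,0,0,0,-1,0,0,0,0,0,0,-1,0,0,0,0,0,0,-1]}}

```text
t: 3.4
ee_pos: [593.9, -135.0, 129.6]
orientation: [-0.059, -2.794, -0.01]
ft_force: [0.5, -0.2, 0.2]
width: 27.2
grasp_force: 0.0
```

Run:
```python
from p import *
o=ctrl.get_obs();print(o['t'],o['qpos'],o['ee_pos'],o['orientation'],o['width'],o['grasp_force'])
p,r=now(); print(r.as_matrix().round(3))
plan([(p+[0,0,174],r)],-1)
```

```text
3.4 [-0.21506062  0.68675561  1.50449693 -0.06101891  1.29351671 -1.71679082] [ 593.86440543 -134.99114012  129.59682204] [-0.0589329  -2.79354985 -0.01023246] 27.16891173307729 0.0
[[-0.939  0.042 -0.34 ]
 [ 0.04   0.999  0.014]
 [ 0.341 -0.    -0.94 ]]
[0.0, 0.0, 0.0, 0.185, -0.0, -0.511, -1.0]
[0.0, 0.0, 0.0, 0.185, -0.0, -0.512, -1.0]
[0.0, 0.0, 0.0, 0.185, -0.0, -0.511, -1.0]
[0.0, 0.0, 0.0, 0.186, -0.0, -0.511, -1.0]
-- [ 593.8 -135.   303.6]
```

>>> {"op": "arm_command", "data": {"rows": [0,0,0,0,-0.02,0,-1,0,0,0,0,-0.02,0,-1,0,0,0,0,-0.02,0,-1,0,0,0,0,-0.02,0,-1]}}

```text
t: 3.8
ee_pos: [593.8, -136.5, 129.5]
orientation: [-0.059, -2.794, -0.01]
ft_force: [-0.1, 0.1, -0.7]
width: 18.0
grasp_force: 30.0
```

>>> {"op": "arm_command", "data": {"rows": [0,0,0,0.09,0,-0.25,-1,0,0,0,0.185,0,-0.51,-1]}}

```text
t: 4.0
ee_pos: [593.2, -136.3, 172.7]
orientation: [-0.059, -2.792, -0.011]
ft_force: [0.3, 0.1, -0.5]
width: 18.0
grasp_force: 30.0
```

>>> {"op": "arm_command", "data": {"rows": [0,0,0,0.185,0,-0.51,-1,0,0,0,0.185,0,-0.51,-1]}}

```text
t: 4.2
ee_pos: [596.6, -137.1, 221.7]
orientation: [-0.059, -2.802, -0.008]
ft_force: [-0.2, -0.0, -0.7]
width: 17.7
grasp_force: 30.0
```

>>> {"op": "arm_command", "data": {"rows": [0,0,0,0.185,0,-0.51,-1]}}

```text
t: 4.3
ee_pos: [591.4, -135.9, 256.3]
orientation: [-0.058, -2.786, -0.012]
ft_force: [0.5, -0.9, -1.6]
width: 18.2
grasp_force: 30.0
```

>>> {"op": "arm_command", "data": {"rows": [0,0,0,0.185,0,-0.51,-1,0,0,0,0.185,0,-0.51,-1,0,0,0,0.185,0,-0.51,-1]}}

```text
t: 4.6
ee_pos: [594.0, -136.5, 303.6]
orientation: [-0.059, -2.795, -0.01]
ft_force: [-0.9, 0.4, -1.0]
width: 18.0
grasp_force: 30.0
```

Run:
```python
from p import *
o=ctrl.get_obs();print(o['t'],o['qpos'],o['ee_pos'],o['orientation'],o['width'],o['grasp_force'],o['ft_force'])
a=grab('scene','s2')[0];b=grab('wrist','w3')[0]
cv2.imwrite('pics/c3.png',np.hstack([cv2.resize(a[60:300,180:400],(440,480))[:,:,::-1],b[::, 140:500,::-1]]))
```

```text
4.6 [-0.2170999   0.50356749  1.39288932 -0.05938273  1.58570812 -1.73654638] [ 593.96806115 -136.49096739  303.57247907] [-0.05874589 -2.79549157 -0.0097472 ] 17.959601337896636 29.99975860118866 [-0.88206531  0.35117185 -0.97757691]
```

View pics/c3.png

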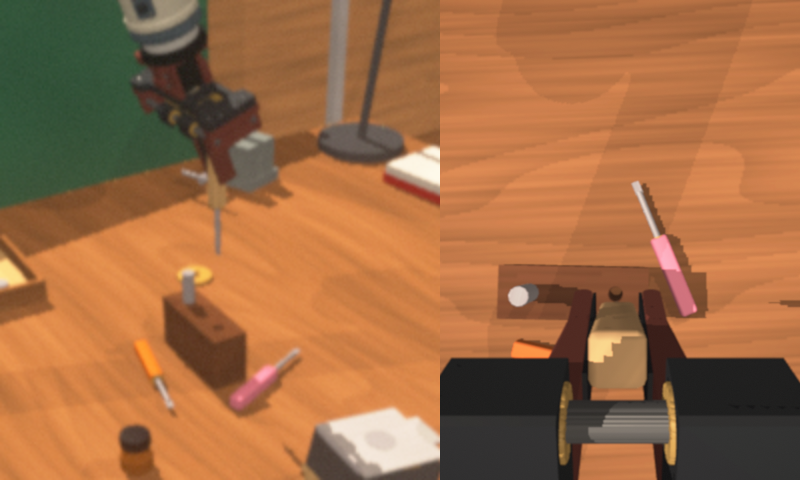

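The driver is out of the stand and in the grip (crop: tip near scene px (289,186)). The look-alikes had already toppled by themselves before I came near. Next I check the tip position and blade width.

Run:
```python
from p import *
im,d,K,C=load('s2'); W=np.linalg.inv(C)
p=np.array([593.97,-136.5,303.6]); 
for L in (0,14,40,65,119.6):
  c=W[:3,:3]@(p-[0,0,119.6-L])+W[:3,3]; c=K@c; print(L,c[:2]/c[2],c[2])
P=cloud(d,K,C)
near=(np.linalg.norm(P[...,:2]-p[:2],axis=-1)<40)&(P[...,2]>140)&(P[...,2]<260)
for v in range(150,190,2):
  u=np.where(near[v,250:330])[0]+250
  print(v,u.min() if len(u) else '',len(u),P[v,u].mean(0).round(1) if len(u) else '', im[v,282:297].sum(-1).tolist() if v>166 else '')
# camera horiz dir
print('cam x axis',C[:3,0])
```

```text
0 [288.98095216 187.32455037] 1200.8096113712947
14 [288.91245251 182.31322289] 1192.9005668208815
40 [288.78279901 172.82797502] 1178.2123412272572
65 [288.65504665 163.48181124] 1164.0890473872337
119.6 [288.36496397 142.25981434] 1133.2437736406227
150  0  
152  0  
154  0  
156  0  
158  0  
160 292 1 [ 587.8 -131.   258.6] 
162 284 9 [ 599.1 -131.7  256.1] 
164 286 5 [ 599.4 -131.3  251. ] 
166 287 3 [ 597.7 -134.   244.3] 
168 287 3 [ 597.4 -134.6  238.6] [406, 402, 409, 399, 405, 377, 368, 380, 401, 410, 410, 414, 397, 406, 394]
170 287 3 [ 596.8 -135.6  232.7] [410, 407, 401, 410, 394, 370, 352, 350, 383, 405, 419, 416, 415, 411, 418]
172 287 3 [ 597.3 -135.   227.7] [437, 424, 425, 414, 401, 375, 354, 350, 365, 394, 413, 418, 420, 418, 416]
174 287 3 [ 597.1 -135.3  222.2] [451, 452, 448, 440, 433, 397, 364, 357, 367, 384, 395, 406, 411, 405, 412]
176 287 3 [ 597.3 -135.2  216.9] [444, 441, 450, 452, 441, 409, 374, 366, 386, 416, 412, 418, 408, 402, 406]
178 287 3 [ 597.4 -135.1  211.4] [425, 440, 437, 432, 422, 406, 373, 361, 401, 438, 440, 429, 431, 430, 423]
180 287 3 [ 597.9 -134.6  206.3] [417, 423, 427, 428, 418, 395, 369, 365, 395, 435, 452, 442, 446, 440, 428]
182 287 3 [ 597.1 -136.   200. ] [417, 420, 407, 424, 407, 394, 363, 362, 397, 432, 435, 448, 440, 446, 443]
184 288 2 [ 596.  -135.5  194.3] [414, 404, 413, 413, 418, 395, 354, 368, 412, 426, 435, 434, 436, 437, 440]
186 288 2 [ 596.1 -135.3  188.9] [411, 420, 411, 416, 411, 403, 368, 356, 395, 402, 418, 416, 423, 432, 436]
188  0  [424, 422, 419, 419, 419, 416, 414, 415, 417, 424, 414, 418, 416, 428, 415]
cam x axis [-0.79707952  0.60348859  0.02158168]
```

```bash
cat >> p.py <<'E'
YAW=-7.; ux=np.array([np.cos(np.radians(YAW)),np.sin(np.radians(YAW)),0]); uy=np.array([-ux[1],ux[0],0]); uz=np.array([0,0,1.])
H=np.array([641.5,167.4,88.5]); TT=np.array([-40.8,0,112.4])
def tip(p,delta):
    r=rot(YAW,delta-70); return p-r.apply(TT),r
def tipnow():
    p,r=now(); return p+r.apply(TT)
E
python3 - <<'E'
from p import *
L=np.array([518.5,183.2,72.])
a=tip(L-60*ux+58*uz,35); b=tip(L-40*ux-14*uz,35)
print(a[0],b[0],a[1].as_matrix()[:,2])
plan([a,b],-1)
E
```

```text
[361.78550366 202.44212062 198.67077117] [381.63642669 200.00473375 126.67077117] [ 0.56930108 -0.06990138 -0.81915204]
[0.0, -0.031, 0.003, 0.244, 0.411, 0.226, -1.0, 0.001, -0.061, 0.005, 0.488, 0.822, 0.452, -1.0]
[0.0, -0.031, 0.003, 0.288, 0.407, 0.173, -1.0, 0.0, -0.061, 0.006, 0.577, 0.814, 0.347, -1.0]
[0.001, -0.031, 0.002, 0.324, 0.402, 0.115, -1.0, 0.001, -0.061, 0.005, 0.648, 0.803, 0.229, -1.0]
[0.0, -0.031, 0.002, 0.346, 0.397, 0.049, -1.0, 0.001, -0.062, 0.005, 0.692, 0.793, 0.098, -1.0]
[0.0, -0.03, 0.003, 0.355, 0.391, -0.02, -1.0, 0.0, -0.061, 0.005, 0.71, 0.782, -0.041, -1.0]
-- [361.8 202.4 198.6]
[0.0, 0.0, 0.0, 0.156, -0.0, 0.44, -1.0, 0.001, 0.0, 0.0, 0.312, -0.001, 0.88, -1.0]
-- [381.6 200.  126.7]
```

>>> {"op": "arm_command", "data": {"rows": [0,-0.031,0.003,0.245,0.41,0.225,-1,0.001,-0.061,0.005,0.49,0.82,0.45,-1]}}

```text
t: 4.9
ee_pos: [546.7, -68.6, 279.5]
orientation: [-0.088, -2.984, 0.003]
ft_force: [-0.0, 0.6, 0.8]
width: 17.8
grasp_force: 30.0
```

>>> {"op": "arm_command", "data": {"rows": [0,-0.031,0.003,0.29,0.405,0.175,-1,0,-0.061,0.006,0.575,0.815,0.345,-1]}}

```text
t: 5.1
ee_pos: [499.3, -0.2, 260.0]
orientation: [0.118, 3.103, -0.014]
ft_force: [0.1, 1.1, -0.3]
width: 17.9
grasp_force: 30.0
```

>>> {"op": "arm_command", "data": {"rows": [0,-0.031,0.002,0.325,0.4,0.115,-1,0.001,-0.061,0.005,0.65,0.805,0.23,-1]}}

```text
t: 5.3
ee_pos: [452.9, 67.5, 239.7]
orientation: [0.133, 2.91, -0.028]
ft_force: [0.8, 0.5, -0.4]
width: 17.8
grasp_force: 30.0
```

>>> {"op": "arm_command", "data": {"rows": [0,-0.031,0.002,0.345,0.395,0.05,-1,0.001,-0.062,0.005,0.69,0.795,0.1,-1]}}

```text
t: 5.5
ee_pos: [416.2, 118.1, 222.3]
orientation: [0.144, 2.762, -0.053]
ft_force: [1.3, -0.4, -1.1]
width: 17.9
grasp_force: 30.0
```

>>> {"op": "arm_command", "data": {"rows": [0,-0.03,0.003,0.355,0.39,-0.02,-1,0,-0.061,0.005,0.71,0.78,-0.04,-1,0,-0.061,0.005,0.71,0.78,-0.04,-1]}}

```text
t: 5.8
ee_pos: [385.7, 161.4, 208.0]
orientation: [0.16, 2.626, -0.09]
ft_force: [0.2, 0.4, -1.2]
width: 18.2
grasp_force: 30.0
```

Run:
```python
from p import *
o=ctrl.get_obs();print(o['t'],o['qpos'],o['ee_pos'],o['orientation'],o['width'],o['grasp_force'],o['ft_force'])
print(tipnow(), now()[1].as_matrix())
L=np.array([518.5,183.2,72.])
plan([tip(L-40*ux-14*uz,35)],-1)
a=grab('scene','s3')[0];b=grab('top','t3')[0]
cv2.imwrite('pics/c4.png',np.hstack([cv2.resize(a[210:350,290:430],(400,400))[:,:,::-1],cv2.resize(b[200:310,220:330],(400,400),interpolation=cv2.INTER_CUBIC)[:,:,::-1]]))
```

```text
5.8 [ 0.61668479  0.0769764   2.33341944 -0.82365731  0.50563823 -0.1443025 ] [385.69036295 161.4095208  207.97640909] [ 0.16028018  2.62613704 -0.09024462] 18.177013987232712 29.99914526939392 [ 0.19143866  0.44608123 -1.17696987]
[475.23633381 146.91437533 130.06742462] [[-0.86627799  0.13047505  0.48222268]
 [ 0.09706414  0.99085507 -0.09372712]
 [-0.49004184 -0.03438722 -0.87102039]]
[-0.004, -0.01, 0.001, 0.196, 0.169, 0.272, -1.0, -0.007, -0.021, 0.002, 0.393, 0.338, 0.544, -1.0, -0.011, -0.031, 0.003, 0.589, 0.506, 0.816, -1.0]
-- [381.6 200.  126.6]
```

View pics/c4.png

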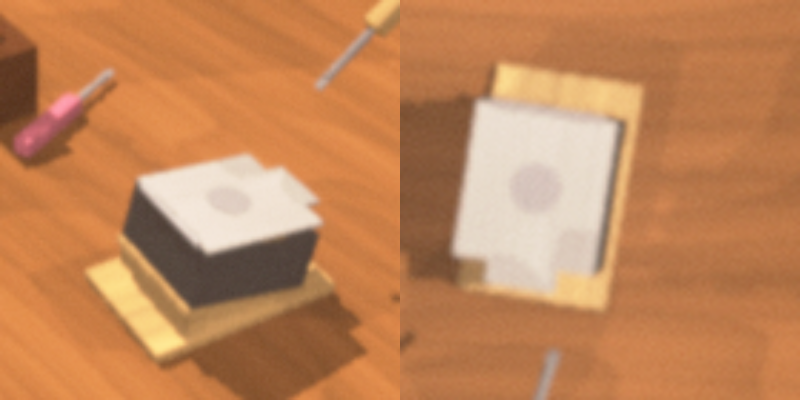

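Left half (scene): the driver's shaft ends at crop (320,87), with the movement's lip at (300,185). Right half (top view): the tip is at crop (552,352), just short of the lip's left part at (515,290), and the blade looks wide. The wrist slowed near its singularity, so I fit the kinematics and pick a better lever pitch.

```bash
cat > k.py <<'E'
from p import *
from scipy.optimize import least_squares
D=[([1.09699308,.423744742,1.63060375,0,1.08860284,-.0190137],[274.317,561.055,240.996],[-.708158706,-3.0604096,.00207]),
([.312366803,.146711999,1.77939409,-.00129885,1.21565481,-.798381711],[481.69659,167.69188,337.46],[.715484,3.058535,-.00177]),
([-.21926817,.54470018,1.43020059,-.06077559,1.51280819,-1.73280426],[592.93788,-138.00079,259.17595],[-.0601708,-2.78992206,-.01012788]),
([-.2170999,.50356749,1.39288932,-.05938273,1.58570812,-1.73654638],[593.968,-136.491,303.572],[-.05874589,-2.79549157,-.00974720]),
([.61668479,.0769764,2.33341944,-.82365731,.50563823,-.1443025],[385.69,161.4095,207.976],[.16028,2.62613704,-.09024462])]
E_=lambda a,x:R.from_euler(a,x)
def fk(q,l):
    A=E_('z',q[0]);B=A*E_('y',q[1]);Cc=B*E_('y',q[2]);W=Cc*E_('z',q[3])*E_('y',q[4])*E_('z',q[5])
    return np.array([0,0,l[0]])+A.apply([l[4],0,0])+B.apply([0,0,l[1]])+Cc.apply([l[5],0,l[2]])+W.apply([0,0,l[3]]),W
f=lambda l:np.concatenate([fk(q,l)[0]-p for q,p,_ in D])
s=least_squares(f,[350,525,475,330,0,0]);l=s.x
W0=fk(D[1][0],l)[1]; OFF=W0.inv()*R.from_rotvec(D[1][2])
lo=np.array([-3,-.9,.09,-1.31,.11,-2.54]);hi=np.array([3,2.11,2.58,4.45,2.69,2.54])
def ik(p,r,q0):
    g=lambda q:np.r_[(fk(q,l)[0]-p)/100,((fk(q,l)[1]*OFF).inv()*r).as_rotvec()]
    z=least_squares(g,np.clip(q0,lo+1e-3,hi-1e-3),bounds=(lo,hi)); return z.x,np.abs(z.fun).max()
E
python3 - <<'E'
from k import *
print(l.round(1),np.abs(s.fun).max()); 
for q,_,r in D: print(((fk(q,l)[1]*OFF).inv()*R.from_rotvec(r)).magnitude().round(4),end=' ')
q0=np.array(D[4][0])
for yaw in(-7,5):
 for dl in(35,45,50):
  r=rot(yaw,dl-70)
  print('yaw',yaw,'delta',dl); q=q0
  for a in(7.5,-20,-50,-80,-95):
    al=np.radians(a); t=H+114*(-np.cos(al)*ux-np.sin(al)*uz)-[0,0,12 if a>0 else 3]
    q,e=ik(t-r.apply(TT),r,q); print(a,q.round(2),round(e,3))
r=rot(-7,20-12); pt=np.array([576.2,187.5,68.1]);q,e=ik(pt-r.apply(TT),r,q0);print('press',q.round(2),e)
E
```

```text
[282.9 537.6 463.6 257.   18.7  64.3] 11.421633266424834Traceback (most recent call last):
  File "<stdin>", line 3, in <module>
AttributeError: 'float' object has no attribute 'round'
```

```bash
cat > k2.py <<'E'
from k import *
import k, itertools
best=None
for s4,s6 in itertools.product((1,-1),(1,-1)):
    def fk2(q,l,s4=s4,s6=s6):
        A=E_('z',q[0]);B=A*E_('y',q[1]);Cc=B*E_('y',q[2]);W=Cc*E_('z',s4*q[3])*E_('y',q[4])*E_('z',s6*q[5])
        return np.array([0,0,l[0]])+A.apply([l[4],0,0])+B.apply([0,0,l[1]])+Cc.apply([l[5],0,l[2]])+W.apply([0,0,l[3]]),W
    z=least_squares(lambda l:np.concatenate([fk2(q,l)[0]-p for q,p,_ in D]),[350,525,475,330,0,0])
    off=fk2(D[1][0],z.x)[1].inv()*R.from_rotvec(D[1][2])
    eo=max(((fk2(q,z.x)[1]*off).inv()*R.from_rotvec(r)).magnitude() for q,_,r in D)
    if best is None or eo<best[0]: best=(eo,fk2,z.x,off,np.abs(z.fun).max(),s4,s6)
k.fk=best[1];k.l=best[2];k.OFF=best[3]; print(best[0],best[2].round(1),best[4:])
E
python3 - <<'E'
from k2 import *
q0=np.array(D[4][0])
for yaw in(-7,5):
 for dl in(35,45,50):
  r=rot(yaw,dl-70)
  print('yaw',yaw,'delta',dl); q=q0
  for a in(7.5,-20,-50,-80,-95):
    al=np.radians(a); t=H+114*(-np.cos(al)*ux-np.sin(al)*uz)-[0,0,12 if a>0 else 3]
    q,e=k.ik(t-r.apply(TT),r,q); print(a,q.round(2),round(e,3))
r=rot(-7,20-12); pt=np.array([576.2,187.5,68.1]);q,e=k.ik(pt-r.apply(TT),r,q0);print('press',q.round(2),e)
E
```

```text
1.3904261198189003e-05 [282.9 537.6 463.6 257.   18.7  64.3] (np.float64(11.421633266424834), 1, 1)
yaw -7 delta 35
7.5 [ 0.63  0.35  2.29 -1.31  0.4   0.4 ] 0.065
-20 [ 0.62  0.2   2.28 -1.16  0.44  0.2 ] 0.0
-50 [ 0.57  0.13  2.19 -0.89  0.49 -0.15] 0.0
-80 [ 0.49  0.16  2.08 -0.75  0.5  -0.37] 0.0
-95 [ 0.45  0.19  2.03 -0.71  0.49 -0.44] 0.0
yaw -7 delta 45
7.5 [ 0.55  0.31  2.22 -0.81  0.37 -0.18] 0.0
-20 [ 0.54  0.18  2.17 -0.56  0.51 -0.46] 0.0
-50 [ 0.49  0.13  2.07 -0.43  0.62 -0.65] 0.0
-80 [ 0.42  0.17  1.95 -0.36  0.67 -0.78] 0.0
-95 [ 0.39  0.21  1.9  -0.34  0.68 -0.83] 0.0
yaw -7 delta 50
7.5 [ 0.5   0.3   2.17 -0.49  0.44 -0.52] 0.0
-20 [ 0.49  0.18  2.11 -0.36  0.59 -0.68] 0.0
-50 [ 0.45  0.15  2.   -0.29  0.71 -0.81] 0.0
-80 [ 0.39  0.19  1.88 -0.24  0.78 -0.91] 0.0
-95 [ 0.36  0.23  1.83 -0.23  0.79 -0.95] 0.0
yaw 5 delta 35
7.5 [ 0.49  0.31  2.32 -1.31  0.21  0.1 ] 0.116
-20 [ 0.5   0.16  2.34 -1.28  0.24  0.04] 0.0
-50 [ 0.45  0.09  2.24 -0.73  0.31 -0.56] 0.0
-80 [ 0.37  0.12  2.12 -0.5   0.35 -0.86] 0.0
-95 [ 0.34  0.16  2.07 -0.44  0.35 -0.94] 0.0
yaw 5 delta 45
7.5 [ 0.45  0.28  2.26 -0.7   0.24 -0.55] 0.0
-20 [ 0.45  0.15  2.21 -0.39  0.4  -0.88] 0.0
-50 [ 0.4   0.1   2.1  -0.26  0.53 -1.06] 0.0
-80 [ 0.34  0.14  1.98 -0.19  0.6  -1.18] 0.0
-95 [ 0.31  0.19  1.93 -0.17  0.61 -1.23] 0.0
yaw 5 delta 50
7.5 [ 0.43  0.28  2.2  -0.34  0.35 -0.93] 0.0
-20 [ 0.42  0.16  2.14 -0.23  0.52 -1.06] 0.0
-50 [ 0.38  0.12  2.03 -0.16  0.66 -1.16] 0.0
-80 [ 0.33  0.17  1.91 -0.12  0.73 -1.25] 0.0
-95 [ 0.3   0.21  1.85 -0.11  0.74 -1.29] 0.0
press [ 0.31  0.49  1.69  0.07  1.09 -1.18] 1.1368683772161603e-15
```

```bash
cat > lev.py <<'E'
from p import *
def lipedge(th):  # th cover angle deg
    a=np.radians(12-th); return H+126*(-np.cos(a)*ux-np.sin(a)*uz)+15*0*uy
def path(th,dl=45):
    a=np.radians(12-th)
    if th<12+dl: t=lipedge(th)+12*ux-(12+2)*uz
    else: t=H+(126-17)*(-np.cos(a)*ux-np.sin(a)*uz)-1.4*(np.sin(a)*(-ux)*-1+0)
    return t
E
python3 - <<'E'
from lev import *
print(lipedge(4.5))
L=np.array([518.5,183.2,72.])
s=plan([tip(L-35*ux-19*uz,45)],-1,mm=40)
plan([tip(L+12*ux-19*uz,45)+(16,)],-1,start=s)
E
```

```text
[517.5090975  182.62416852  72.05369978]
[-0.005, 0.012, 0.002, 0.148, 0.25, 0.405, -1.0, -0.011, 0.023, 0.004, 0.296, 0.5, 0.809, -1.0]
-- [399.9 197.8 137.6]
[0.0, 0.0, -0.0, -0.178, 0.0, 0.083, -1.0, 0.0, 0.0, -0.0, -0.355, 0.0, 0.166, -1.0, 0.0, 0.0, -0.0, -0.533, 0.0, 0.249, -1.0]
-- [446.6 192.  137.6]
```

>>> {"op": "arm_command", "data": {"rows": [-0.005,0.012,0.002,0.15,0.25,0.405,-1,-0.011,0.023,0.004,0.295,0.5,0.81,-1,-0.011,0.023,0.004,0.295,0.5,0.81,-1,-0.011,0.023,0.004,0.295,0.5,0.81,-1]}}

```text
t: 6.3
ee_pos: [403.0, 195.9, 139.1]
orientation: [0.171, 2.699, -0.039]
ft_force: [-0.3, -0.4, -0.8]
width: 17.8
grasp_force: 30.0
```

Run:
```python
from lev import *
o=ctrl.get_obs();print(o['t'],o['qpos'].round(2),tipnow())
L=np.array([518.5,183.2,72.])
plan([tip(L+12*ux-19*uz,45)+(16,)],-1)
W={}
for n in('scene','top'):
  im,d,K,C=grab(n,n+'5'); c=K@(np.linalg.inv(C)@np.r_[tipnow(),1])[:3]; u,v=(c[:2]/c[2]); print(n,u,v)
  i,j=int(round(v)),int(round(u)); s=im[i-7:i+8,j-8:j+9].astype(int); print((s.max(-1)-s.min(-1)))
```

```text
6.3 [ 0.61  0.28  2.29 -0.91  0.37 -0.  ] [486.89831966 185.18427781  54.59279228]
[-0.0, 0.0, -0.0, -0.162, 0.007, 0.083, -1.0, -0.001, 0.0, -0.001, -0.325, 0.014, 0.166, -1.0, -0.001, 0.001, -0.001, -0.487, 0.021, 0.248, -1.0]
-- [446.5 192.1 137.6]
scene 405.1602621117546 276.8568522446749
[[144 146 142 143 143 145 143 143 142 137 116  77  45  33  49  88 126]
 [144 145 147 144 141 141 139 141 135 115  77  47  31  42  76 120 139]
 [144 144 143 141 142 138 136 133 118  84  51  35  37  66 106 136 143]
 [135 138 137 137 137 133 134 119  86  56  37  32  54  98 127 136 140]
 [124 133 134 134 135 133 130  97  61  38  35  48  89 122 135 136 131]
 [ 95 120 133 137 136 133 124  89  49  37  46  76 114 132 137 136 135]
 [ 65  94 121 133 137 133 125  99  68  51  73 109 130 133 135 137 135]
 [ 43  63  97 122 135 138 134 123 104  88 107 128 135 137 133 134 137]
 [ 36  43  64  95 122 137 138 139 132 124 129 135 138 137 136 138 135]
 [ 35  35  44  66  98 129 138 138 139 135 137 136 138 135 138 137 138]
 [ 36  41  45  56  84 122 137 135 135 134 136 133 135 137 136 138 139]
 [ 43  51  63  78 100 129
[... 666 characters left out ...]
108 108 110 110 109 107 108 109 108 110 109 109 112 111 110]
 [110 110 110 110 110 108 104 101  99 103 107 111 112 112 111 113 112]
 [111 112 112 111 112 105  92  79  77  89 102 109 109 113 109 111 113]
 [111 112 113 112 110  98  72  55  55  71  99 112 113 114 113 114 113]
 [111 112 111 112 110  91  56  39  41  65  93 110 112 113 116 115 114]
 [109 108 107 106 101  80  48  33  39  70  96 107 110 111 110 111 112]
 [107 107 107 105  98  72  41  34  48  74  98 105 104 106 108 107 107]
 [108 107 107 103  91  65  38  37  55  86  99 105 105 107 105 107 106]
 [110 110 108 104  86  53  37  44  70  95 105 107 109 108 107 108 105]
 [106 108 108  98  77  45  36  51  82 101 107 107 106 107 108 108 109]]
```

Tip projections agree with both cameras within about 1 px, and the blade looks wide along the hinge. Inserting under the lip.

>>> {"op": "arm_command", "data": {"rows": [0,0,0,-0.165,0.005,0.08,-1,0,0,0,-0.325,0.015,0.165,-1,0,0,0,-0.485,0.02,0.25,-1,0,0,0,-0.485,0.02,0.25,-1]}}

```text
t: 6.8
ee_pos: [448.4, 193.2, 140.7]
orientation: [0.174, 2.692, -0.032]
ft_force: [-0.9, 0.1, -0.9]
width: 17.6
grasp_force: 30.0
```

Run:
```python
from lev import *
o=ctrl.get_obs();print(o['t'],o['qpos'].round(2),tipnow(),o['ft_force'],lipedge(4.5))
for th in range(5,108,6): print(th,path(th).round(1),end=' ')
print()
a=grab('scene','s6')[0];b=grab('top','t6')[0]
cv2.imwrite('pics/c6.png',np.hstack([cv2.resize(a[240:320,330:430],(500,400),interpolation=cv2.INTER_CUBIC)[:,:,::-1],cv2.resize(b[225:305,230:290],(300,400),interpolation=cv2.INTER_CUBIC)[:,:,::-1]]))
plan([tip(path(t),45)+(9,) for t in(8,16,24,32,40,48,56)],-1)
```

```text
6.8 [ 0.54  0.32  2.23 -0.85  0.35 -0.13] [532.8885269  182.84214474  56.69891595] [-0.86206184  0.13559755 -0.90486997] [517.5090975  182.62416852  72.05369978]
5 [529.3 181.2  59.1] 11 [528.4 181.3  72.3] 17 [528.8 181.2  85.5] 23 [530.6 181.   98.5] 29 [533.8 180.6 111.3] 35 [538.3 180.1 123.7] 41 [544.  179.4 135.6] 47 [551.  178.5 146.8] 53 [559.  177.5 157.2] 59 [568.7 176.3 168.2] 65 [577.5 175.3 175.6] 71 [587.  174.1 181.9] 77 [597.  172.9 187.3] 83 [607.6 171.6 191.6] 89 [618.5 170.2 194.7] 95 [629.7 168.8 196.7] 101 [641.  167.5 197.5] 107 [652.3 166.1 197.1] 
[0.0, 0.001, -0.001, -0.018, -0.011, -0.064, -1.0, 0.001, 0.002, -0.002, -0.035, -0.021, -0.128, -1.0]
-- [444.8 191.6 150.4]
[-0.0, -0.0, -0.0, -0.047, -0.0, -0.099, -1.0, -0.0, -0.0, -0.0, -0.093, -0.001, -0.199, -1.0]
-- [444.8 191.5 167.9]
[-0.0, -0.0, -0.0, -0.06, 0.0, -0.092, -1.0, -0.0, -0.0, -0.0, -0.12, 0.0, -0.184, -1.0]
-- [447.2 191.2 185.3]
[-0.0, -0.0, -0.0, -0.072, -0.0, -0.083, -1.0, -0.0, -0.0, -0.0, -0.144, -0.0, -0.166, -1.0]
-- [452.  190.7 202.2]
[-0.0, -0.0, -0.0, -0.083, -0.0, -0.072, -1.0, -0.0, -0.0, -0.0, -0.166, -0.0, -0.144, -1.0]
-- [459.2 189.8 218.3]
[-0.0, -0.0, -0.0, -0.092, -0.0, -0.06, -1.0, -0.0, -0.0, -0.0, -0.184, -0.0, -0.12, -1.0]
-- [468.4 188.7 233.2]
[-0.0, -0.0, -0.0, -0.1, -0.0, -0.046, -1.0, -0.0, -0.0, -0.0, -0.199, -0.0, -0.093, -1.0]
-- [479.6 187.3 246.7]
```

View pics/c6.png

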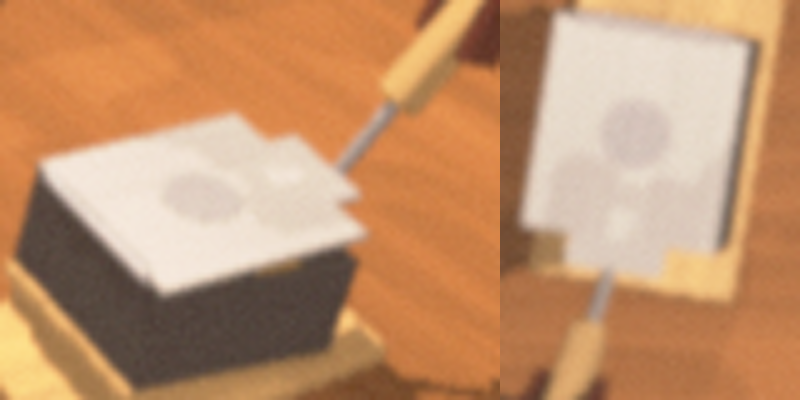

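The crop shows the shaft entering under the middle of the lip: crop (345,165) on the left, (605,275) on the right. Levering.

>>> {"op": "arm_command", "data": {"rows": [0,0,0,-0.02,-0.01,-0.065,-1,0.001,0.002,-0.002,-0.035,-0.02,-0.13,-1]}}

```text
t: 7.1
ee_pos: [443.6, 191.7, 149.7]
orientation: [0.164, 2.703, -0.04]
ft_force: [-0.5, 0.9, -0.9]
width: 17.8
grasp_force: 30.0
```

>>> {"op": "arm_command", "data": {"rows": [0,0,0,-0.045,0,-0.1,-1,0,0,0,-0.095,0,-0.2,-1]}}

```text
t: 7.3
ee_pos: [443.2, 191.5, 167.2]
orientation: [0.164, 2.704, -0.041]
ft_force: [-1.3, -0.0, -2.1]
width: 18.2
grasp_force: 30.0
```

>>> {"op": "arm_command", "data": {"rows": [0,0,0,-0.06,0,-0.09,-1,0,0,0,-0.12,0,-0.185,-1,0,0,0,-0.12,0,-0.185,-1]}}

```text
t: 7.6
ee_pos: [446.9, 191.9, 185.6]
orientation: [0.165, 2.701, -0.038]
ft_force: [-1.6, 0.2, -0.8]
width: 17.8
grasp_force: 30.0
```

```bash
cat >> lev.py <<'E'
def cov(n,f):
    im,d,K,C=grab(n,f); P=cloud(d,K,C); hsv=cv2.cvtColor(im,cv2.COLOR_RGB2HSV)
    q=P[(hsv[...,1]<70)&(hsv[...,2]>100)&(d>0)]-H; a=q@ux; b=q@uy; z=q[:,2]
    m=(abs(b)<48)&(np.hypot(a,z)<128)&(a<60); 
    rad=np.hypot(a,z)[m]; th=np.degrees(np.arctan2(z,-a))[m]+12; k=rad>60
    print(n,k.sum(),'cover deg ~',np.percentile(th[k],[10,50,90]).round(1))
E
python3 - <<'E'
from lev import *
o=ctrl.get_obs();print(o['t'],o['qpos'].round(2),tipnow(),o['ft_force'],o['moment'])
cov('top','t7');cov('scene','s7')
plan([tip(path(t),45)+(9,) for t in(32,40,48,56)],-1)
E
```

```text
7.6 [ 0.54  0.22  2.2  -0.63  0.45 -0.38] [530.70277757 181.54688863 100.96485706] [-1.56342464  0.23061378 -0.84820528] [0.12190611 0.35690613 0.01801226]
top 857 cover deg ~ [24.  26.  28.2]
scene 772 cover deg ~ [25.4 26.6 28.2]
[-0.0, -0.0, 0.0, -0.05, -0.002, -0.057, -1.0, -0.0, -0.0, 0.0, -0.1, -0.005, -0.114, -1.0, -0.0, -0.0, 0.0, -0.151, -0.007, -0.171, -1.0]
-- [452.1 190.7 202.3]
[-0.0, -0.0, 0.0, -0.083, -0.0, -0.072, -1.0, -0.0, -0.0, 0.0, -0.165, -0.001, -0.144, -1.0]
-- [459.1 189.8 218.3]
[-0.0, -0.0, 0.0, -0.092, 0.0, -0.06, -1.0, -0.0, -0.0, 0.0, -0.184, 0.0, -0.12, -1.0]
-- [468.3 188.7 233.2]
[-0.0, -0.0, 0.0, -0.1, -0.0, -0.046, -1.0, -0.0, -0.0, 0.0, -0.2, -0.0, -0.093, -1.0]
-- [479.6 187.3 246.7]
```

The cover follows, now at about 26°. Continuing.

>>> {"op": "arm_command", "data": {"rows": [0,0,0,-0.075,0,-0.085,-1,0,0,0,-0.15,-0.005,-0.17,-1]}}

```text
t: 7.9
ee_pos: [451.5, 190.5, 201.1]
orientation: [0.164, 2.705, -0.041]
ft_force: [-0.3, 0.2, -1.8]
width: 18.1
grasp_force: 30.0
```

>>> {"op": "arm_command", "data": {"rows": [0,0,0,-0.085,0,-0.07,-1,0,0,0,-0.165,0,-0.145,-1]}}

```text
t: 8.1
ee_pos: [458.9, 189.7, 217.4]
orientation: [0.165, 2.704, -0.041]
ft_force: [0.1, 0.5, -1.3]
width: 17.9
grasp_force: 30.0
```

>>> {"op": "arm_command", "data": {"rows": [0,0,0,-0.09,0,-0.06,-1,0,0,0,-0.185,0,-0.12,-1]}}

```text
t: 8.3
ee_pos: [468.6, 188.7, 232.7]
orientation: [0.164, 2.704, -0.04]
ft_force: [0.0, 0.4, -1.6]
width: 17.9
grasp_force: 30.0
```

>>> {"op": "arm_command", "data": {"rows": [0,0,0,-0.1,0,-0.045,-1,0,0,0,-0.2,0,-0.095,-1,0,0,0,-0.2,0,-0.095,-1]}}

```text
t: 8.6
ee_pos: [481.6, 187.9, 247.7]
orientation: [0.166, 2.701, -0.038]
ft_force: [-0.1, -1.2, 0.0]
width: 18.2
grasp_force: 30.0
```

Run:
```python
from lev import *
o=ctrl.get_obs();print(o['t'],o['qpos'].round(2),tipnow(),o['ft_force'],o['moment'])
cov('top','t8');cov('scene','s8')
plan([tip(path(t),45)+(9,) for t in(64,72,80,88,96,104)],-1)
```

```text
8.6 [ 0.49  0.14  2.09 -0.45  0.59 -0.63] [565.40477179 177.47797685 163.04459159] [-0.12104125 -1.17869071  0.04211459] [ 0.0634207   0.23315928 -0.02674305]
top 598 cover deg ~ [58.2 59.6 61.3]
scene 918 cover deg ~ [59.4 60.8 62.7]
[-0.0, -0.0, 0.0, -0.1, -0.003, -0.039, -1.0, -0.001, -0.0, 0.0, -0.199, -0.005, -0.079, -1.0]
-- [492.1 185.8 259.1]
[0.0, -0.0, 0.0, -0.095, -0.0, -0.014, -1.0, 0.0, -0.0, 0.0, -0.189, -0.0, -0.029, -1.0]
-- [504.8 184.2 267.5]
[0.0, -0.0, 0.0, -0.096, -0.0, -0.002, -1.0, 0.0, -0.0, 0.0, -0.191, -0.0, -0.003, -1.0]
-- [518.4 182.5 274.2]
[0.0, -0.0, 0.0, -0.095, -0.0, 0.012, -1.0, 0.0, -0.0, 0.0, -0.189, -0.001, 0.023, -1.0]
-- [532.8 180.7 278.9]
[0.0, -0.0, 0.0, -0.092, 0.0, 0.025, -1.0, 0.0, -0.0, 0.0, -0.185, 0.0, 0.049, -1.0]
-- [547.7 178.9 281.6]
[0.0, -0.0, 0.0, -0.087, 0.0, 0.037, -1.0, 0.0, -0.0, 0.0, -0.175, 0.0, 0.074, -1.0]
-- [562.8 177.  282.1]
```

>>> {"op": "arm_command", "data": {"rows": [0,0,0,-0.1,0,-0.04,-1,0,0,0,-0.2,-0.005,-0.08,-1]}}

```text
t: 8.9
ee_pos: [491.8, 185.7, 258.9]
orientation: [0.164, 2.704, -0.04]
ft_force: [0.2, 0.1, -1.8]
width: 17.5
grasp_force: 30.0
```

>>> {"op": "arm_command", "data": {"rows": [0,0,0,-0.095,0,-0.015,-1,0,0,0,-0.19,0,-0.03,-1]}}

```text
t: 9.1
ee_pos: [505.1, 184.2, 268.0]
orientation: [0.165, 2.703, -0.039]
ft_force: [0.5, 0.3, -1.6]
width: 17.9
grasp_force: 30.0
```

>>> {"op": "arm_command", "data": {"rows": [0,0,0,-0.095,0,0,-1,0,0,0,-0.19,0,-0.005,-1]}}

```text
t: 9.3
ee_pos: [518.6, 182.5, 274.5]
orientation: [0.165, 2.703, -0.039]
ft_force: [-0.4, 0.1, -0.7]
width: 17.7
grasp_force: 30.0
```

>>> {"op": "arm_command", "data": {"rows": [0,0,0,-0.095,0,0.01,-1,0,0,0,-0.19,0,0.025,-1]}}

```text
t: 9.5
ee_pos: [533.2, 180.7, 279.1]
orientation: [0.165, 2.703, -0.039]
ft_force: [-0.8, -0.4, -0.4]
width: 18.3
grasp_force: 30.0
```

>>> {"op": "arm_command", "data": {"rows": [0,0,0,-0.09,0,0.025,-1,0,0,0,-0.185,0,0.05,-1]}}

```text
t: 9.7
ee_pos: [548.2, 178.9, 281.5]
orientation: [0.165, 2.703, -0.039]
ft_force: [-0.1, -0.4, -0.7]
width: 17.7
grasp_force: 30.0
```

>>> {"op": "arm_command", "data": {"rows": [0,0,0,-0.085,0,0.035,-1,0,0,0,-0.175,0,0.075,-1,0,0,0,-0.175,0,0.075,-1]}}

```text
t: 10.0
ee_pos: [563.7, 177.1, 281.9]
orientation: [0.165, 2.702, -0.039]
ft_force: [-0.1, 1.4, -0.3]
width: 18.1
grasp_force: 30.0
```

Run:
```python
from lev import *
o=ctrl.get_obs();print(o['t'],o['qpos'].round(2),tipnow(),o['ft_force'],o['moment'],o['grasp_force'])
cov('top','t9');cov('scene','s9')
```

```text
10.0 [ 0.39  0.2   1.93 -0.34  0.67 -0.83] [647.45480958 166.60193281 197.20041126] [-0.07461705  1.35150644 -0.27660059] [ 0.06900905  0.20959739 -0.04557035] 29.999801516532898
top 214 cover deg ~ [103.9 104.6 105.3]
scene 640 cover deg ~ [106.8 108.  109.7]
```

The cover stands at about 105°. I back off to a pose from which the wrist camera sees the post.

Run:
```python
from lev import *
plan([([520,150,300],rot(-7,-15)),([480,100,320],rot(-7,0))],-1)
```

```text
[-0.0, 0.027, 0.0, 0.174, -0.201, -0.206, -1.0, -0.001, 0.055, 0.0, 0.349, -0.401, -0.412, -1.0]
-- [520. 150. 300.]
[0.0, 0.042, 0.0, 0.171, -0.341, -0.175, -1.0, 0.0, 0.083, 0.0, 0.342, -0.681, -0.351, -1.0]
-- [480. 100. 320.]
```

>>> {"op": "arm_command", "data": {"rows": [0,0.02,0,0.175,-0.2,-0.205,-1,0,0.055,0,0.35,-0.4,-0.41,-1]}}

```text
t: 10.3
ee_pos: [517.5, 150.3, 299.1]
orientation: [0.173, 2.881, -0.026]
ft_force: [-0.1, 0.3, -1.2]
width: 17.8
grasp_force: 30.0
```

>>> {"op": "arm_command", "data": {"rows": [0,0.042,0,0.17,-0.34,-0.175,-1,0,0.083,0,0.34,-0.68,-0.35,-1,0,0.083,0,0.34,-0.68,-0.35,-1,0,0.083,0,0.34,-0.68,-0.35,-1,0,0.083,0,0.34,-0.68,-0.35,-1]}}

```text
t: 10.8
ee_pos: [479.7, 100.8, 319.4]
orientation: [0.191, 3.134, -0.004]
ft_force: [-0.3, -0.2, -0.4]
width: 17.7
grasp_force: 30.0
```

Run:
```python
from lev import *
o=ctrl.get_obs();print(o['t'],o['ee_pos'],o['qvel'].round(3))
grab('wrist','w10');cov('top','t10');cov('scene','s10')
```

```text
10.8 [479.69768779 100.79112838 319.44614059] [ 0.011  0.002  0.002  0.     0.009 -0.005]
top 212 cover deg ~ [104.2 104.7 105.2]
scene 625 cover deg ~ [106.9 107.9 109.6]
```

View pics/w10.png

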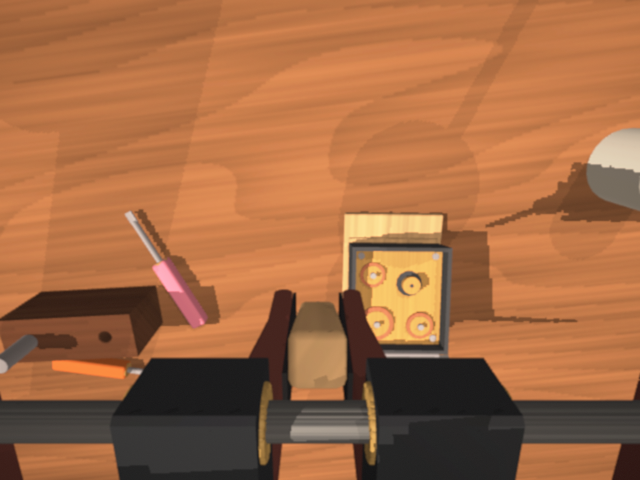

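Inside the box, the post is the disc with the dark dot and dark ring at about (410,285). The reddish-ringed wheels at (374,274), (378,323) and (421,325) are not it. Refining numerically.

Run:
```python
from lev import *
im,d,K,C=load('w10');P=cloud(d,K,C)
c=K@(np.linalg.inv(C)@np.r_[576.2,187.5,68.1,1])[:3];print('pred px',c[:2]/c[2],c[2],'f',K[0,0])
hsv=cv2.cvtColor(im,cv2.COLOR_RGB2HSV)
print(hsv[270:300:1,395:427:1,2][::2])
q=P[262:320,392:440].reshape(-1,3); 
# plate plane: points in box interior
q=P[255:340,360:438].reshape(-1,3); q=q[(q[:,2]>30)]
for k in range(6):
  A=np.c_[q[:,:2],np.ones(len(q))]; s=np.linalg.lstsq(A,q[:,2],rcond=None)[0]; r=q[:,2]-A@s
  q=q[abs(r)<max(1.0,1.5*r.std())]
n=np.array([-s[0],-s[1],1]);n/=np.linalg.norm(n);print('plate',s,n,'tilt',np.degrees(np.arccos(n[2])),'az',np.degrees(np.arctan2(s[1],s[0])),len(q))
h=(P-[0,0,s[2]])@n
print('post height over plate',h[280:291,405:417].round(1)[::2])
m=(h>11)&(h<17);b=np.zeros_like(m);b[268:302,393:428]=m[268:302,393:428]
nn,l,st,ce=cv2.connectedComponentsWithStats(b.astype(np.uint8))
for i in range(1,nn):
  if st[i,4]>30: print(st[i],ce[i],P[l==i].mean(0),cv2.minEnclosingCircle(np.argwhere(l==i)[:,::-1].astype(np.float32)), np.median(h[l==i]))
```

```text
pred px [412.50768872 284.57828583] 427.380022505113 f 418.1029127644653
[[248 248 247 248 248 248 248 248 248 247 246 241 233 230 231 234 236 242
  248 250 249 248 248 248 249 249 250 250 250 250 250 250]
 [248 248 247 248 249 248 245 235 209 167 130 115 112 112 112 111 113 127
  160 196 226 237 235 225 222 224 225 225 224 228 242 249]
 [248 248 248 247 235 191 140 114 104 103 102 101  99 100 101  98  86  72
   67  71  82  96 113 146 172 180 181 181 179 185 207 226]
 [248 249 246 226 161 110  99 101 101 104 108 105 104 116 128 138 144 143
  135 120  97  73  65  87 126 161 179 182 181 181 181 193]
 [248 241 200 137 105 101 102 107 123 139 156 185 221 236 243 246 248 248
  248 246 238 209 147  91  78 118 161 179 181 182 182 182]
 [247 226 149 103  95  96 113 144 172 203 232 244 248 248 248 248 247 247
  248 249 249 248 242 210 141  97 139 175 180 181 182 182]
 [245 212 133  99  95 102 141 184 225 244 248 248 248 248 248 248 248 248
  249 249 248 248 248 245 224 154 136 166 179 182 182 180]
 [239 189 119  98  96 110 160 213 241 249 249 248 248 247 243 225 191 195
  233 247 248 248 247 
[... 965 characters left out ...]
9]]
plate [ 2.15991566e-01 -3.77279629e-02 -6.42167577e+01] [-0.2109796   0.03685251  0.97679553] tilt 12.367071518119465 az -9.90808302691804 3033
post height over plate [[13.4 13.4 13.2 13.7 12.7 13.6 12.4 13.1 13.1 15.9 13.  14. ]
 [14.6 12.8 12.2 13.7 13.6 13.1 13.7 12.2 12.7 13.1 12.6 14.3]
 [13.9 12.6 11.7 13.7 13.6 12.2 14.  14.2 12.7 14.1 11.3 13.4]
 [13.2 13.8 13.4 13.1 12.8 13.2 12.8 14.  12.7 12.8 13.  13.1]
 [13.3 11.9 14.3 12.6 13.8 13.2 14.2 13.1 12.4 13.3 13.6 12.6]
 [13.6 12.5 12.4 13.1 14.7 14.  13.1 14.1 14.2 14.  13.2 12.9]]
[403 276  18  18 247] [411.59919028 284.84615385] [576.92934972 186.78668069  66.90997067] ((411.625, 284.6875), 8.971626281738281) 13.205324534300699
```

```bash
cat > pr.py <<'E'
from lev import *
r8=rot(-7.5,20.06-12-.12)
POST=np.array([576.7,186.9,67.3]); yw=np.radians(-7.5); N=np.array([-np.sin(np.radians(12))*np.cos(yw),-np.sin(np.radians(12))*np.sin(yw),np.cos(np.radians(12))])
TT=119.6*R.from_rotvec([-.0589329,-2.79354985,-.01023246]).inv().apply([0,0,-1])
def at(h): return POST+N*h-r8.apply(TT),r8
print('axis err deg',np.degrees(np.arccos(-r8.apply(TT/119.6)@N)))
def force(n=20):
    F=[]
    for _ in range(n): ctrl.get_image('top'); F.append(ctrl.get_obs()['ft_force'])
    F=np.array(F); p,r=now(); t=p+r.apply(TT)-POST; ax=-r.apply(TT/119.6)
    print('t',ctrl.get_obs()['t'],'F',F.mean(0).round(2),'F.n',(F@N).mean().round(2),'+-',((F@N).std()/n**.5).round(2),'tip-post: along n',(t@N).round(2),'lateral',(t-N*(t@N)).round(2),'axis err',np.degrees(np.arccos(ax@N)).round(2))
E
python3 - <<'E'
from pr import *
plan([at(60),at(15)+(15,)],-1)
E
```

```text
axis err deg 0.031237039055933398
[-0.0, 0.015, 0.001, -0.203, 0.406, 0.318, -1.0, -0.001, 0.03, 0.002, -0.406, 0.812, 0.636, -1.0]
[0.0, 0.014, 0.001, -0.23, 0.407, 0.299, -1.0]
-- [539.7 191.8 243. ]
[0.0, 0.0, 0.0, -0.048, -0.0, 0.132, -1.0, 0.0, 0.0, 0.0, -0.096, -0.0, 0.265, -1.0, 0.0, 0.0, 0.0, -0.144, -0.0, 0.397, -1.0, 0.0, 0.0, 0.0, -0.191, -0.0, 0.529, -1.0]
-- [549.  190.6 199. ]
```

>>> {"op": "arm_command", "data": {"rows": [0,0.015,0.001,-0.205,0.405,0.32,-1,-0.001,0.03,0.002,-0.405,0.81,0.635,-1]}}

```text
t: 11.15
ee_pos: [520.6, 161.9, 269.6]
orientation: [-0.196, -3.044, -0.012]
ft_force: [0.3, -1.1, 0.6]
width: 17.6
grasp_force: 30.0
```

>>> {"op": "arm_command", "data": {"rows": [0,0.014,0.001,-0.23,0.405,0.3,-1,0,0.014,0.001,-0.23,0.405,0.3,-1,0,0.014,0.001,-0.23,0.405,0.3,-1]}}

```text
t: 11.45
ee_pos: [539.5, 191.3, 241.8]
orientation: [-0.195, -2.996, -0.012]
ft_force: [1.1, 0.4, -0.9]
width: 17.7
grasp_force: 30.0
```

>>> {"op": "arm_command", "data": {"rows": [0,0,0,-0.05,0,0.13,-1,0,0,0,-0.095,0,0.265,-1,0,0,0,-0.145,0,0.395,-1,0,0,0,-0.19,0,0.53,-1,0,0,0,-0.19,0,0.53,-1]}}

```text
t: 11.95
ee_pos: [548.5, 188.8, 197.9]
orientation: [-0.199, -2.996, -0.013]
ft_force: [-0.3, -0.1, -0.7]
width: 17.8
grasp_force: 30.0
```

Run:
```python
from pr import *
force(20)
for n in('scene','top'):
  im,d,K,C=grab(n,n+'11'); p,r=now(); 
  for L in(0,40):
    c=K@(np.linalg.inv(C)@np.r_[p+r.apply(TT)*(1-L/119.6),1])[:3]; print(n,c[:2]/c[2])
im=load('scene11')[0]; b=load('top11')[0]
cv2.imwrite('pics/c11.png',np.hstack([cv2.resize(im[225:325,315:415],(400,400),interpolation=cv2.INTER_CUBIC)[:,:,::-1],cv2.resize(b[210:300,220:310],(400,400),interpolation=cv2.INTER_CUBIC)[:,:,::-1]]))
plan([at(0)+(5,)],-1)
```

```text
axis err deg 0.031237039055933398
t 12.95 F [-0.24  0.06 -0.44] F.n -0.38 +- 0.12 tip-post: along n 15.41 lateral [ 0.53 -1.06  0.14] axis err 0.04
scene [379.3203094 281.6761253]
scene [384.14298164 266.4782145 ]
top [250.97806803 256.62371482]
top [248.22092016 258.05899149]
[0.0, 0.0, -0.0, -0.015, 0.003, 0.046, -1.0, 0.0, 0.0, -0.0, -0.03, 0.006, 0.092, -1.0, 0.0, 0.0, -0.0, -0.044, 0.009, 0.138, -1.0, 0.0, 0.0, -0.0, -0.059, 0.013, 0.184, -1.0]
-- [552.1 190.2 184.3]
```

View pics/c11.png

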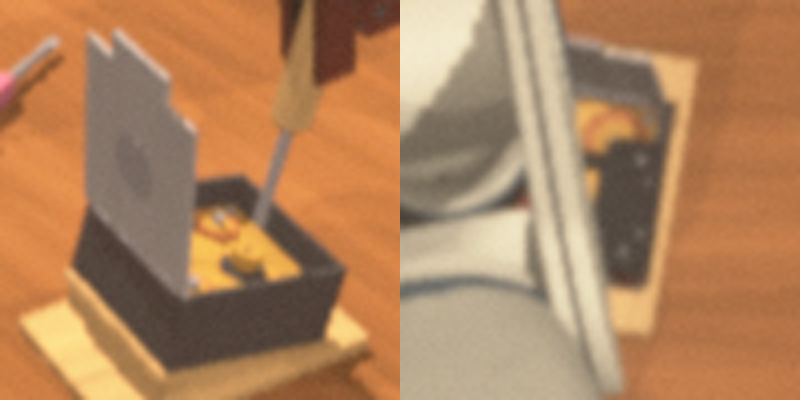

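In the scene half the tip is at crop (258,225), as predicted. It hovers above and slightly behind the gold post at crop (245,258), and the cover stands open. I'll cross-check the post position with the scene and top frames taken before the arm was over it.

Run:
```python
from pr import *
for f in('s10','t10'):
  im,d,K,C=load(f); c=K@(np.linalg.inv(C)@np.r_[POST,1])[:3]; u,v=c[:2]/c[2]; print(f,u,v)
  i,j=int(round(v)),int(round(u)); print('cols',j-8,'rows',i-8); print(im[i-8:i+9,j-8:j+9,0])
```

```text
axis err deg 0.031237039055933398
s10 377.99034599420526 287.59749910248746
cols 370 rows 280
[[193 231 239 227 201 175 170 174 148 110  87  81  85  85  86  87  92]
 [198 227 240 240 228 215 217 223 202 157 111  88  82  85  83  83  85]
 [213 217 229 236 231 236 237 236 231 208 158 109  87  83  84  81  81]
 [211 211 209 218 221 239 241 239 236 233 207 157 112  90  83  80  87]
 [199 196 199 205 220 241 242 241 240 238 233 205 157 110  89  82  80]
 [203 199 217 225 235 244 243 243 241 241 238 232 205 156 110  89  85]
 [232 230 238 238 243 244 238 236 243 244 242 238 230 206 154 109  90]
 [243 240 237 231 238 240 230 230 244 245 243 240 236 228 203 154 111]
 [235 224 218 203 218 228 228 233 243 243 240 238 237 236 229 205 157]
 [200 166 165 174 182 195 211 224 230 226 224 232 237 237 237 230 210]
 [166 125 136 152 165 172 178 185 188 184 202 230 238 238 238 237 233]
 [157 114 114 128 151 161 162 165 160 150 176 225 239 240 239 240 238]
 [182 134 115 111 128 138 145 143 136 126 144 212 240 244 241 237 234]
 [225 186 150 126 115 109 110 110  99  96 115 183 234 241 236 225 218]
 [245 234 21
[... 768 characters left out ...]
171 171 167 173 172 173 175 175 176 178 183 182 183 185 186]
 [173 177 176 177 178 180 181 182 182 184 187 186 190 187 193 194 193]
 [182 185 186 187 186 188 190 194 192 195 196 194 199 199 198 200 199]
 [192 193 195 196 196 195 198 195 198 201 202 202 203 205 204 207 207]
 [199 199 199 200 202 203 205 203 208 209 207 209 209 208 211 214 214]
 [206 208 205 207 207 209 211 213 211 213 213 214 214 217 218 217 218]
 [210 211 211 212 211 214 217 215 217 219 218 218 219 220 220 220 221]
 [217 215 215 219 217 219 220 220 221 219 221 222 221 223 222 223 224]
 [219 220 220 220 222 221 223 222 223 224 225 225 223 223 226 226 226]
 [221 223 221 222 225 224 226 224 225 226 225 226 227 227 226 230 227]]
```

Run:
```python
from pr import *
for f in('s10','w10'):
  im,d,K,C=load(f); P=cloud(d,K,C); h=(P-POST)@N; q=P-POST; X=np.cross([-np.sin(yw),np.cos(yw),0],N); Y=np.cross(N,X)
  m=(np.hypot(q@X,q@Y)<16)&(d>0); print(f,'heights',np.percentile(h[m],[5,25,50,75,95]).round(1))
  pl=(np.hypot(q@X,q@Y)<30)&(np.hypot(q@X,q@Y)>14)&(abs(h+14)<5); print('plate med',np.median(h[pl]).round(2))
  off=np.median(h[pl])+14
  k=m&(abs(h-off)<4.5); Q=np.c_[(q@X)[k],(q@Y)[k]].astype(np.float32); print(k.sum(),'centre xy box',Q.mean(0),cv2.minEnclosingCircle(Q), 'h',np.median(h[k]))
```

```text
axis err deg 0.031237039055933398
s10 heights [-14.1  -8.3 344.5 357.7 365.1]
plate med -13.77
36 centre xy box [4.402334   0.29575655] ((3.7925143241882324, -2.1986331939697266), 11.539093971252441) h -0.5938042665321512
w10 heights [-14.6 -13.4 -12.   -0.9   0.5]
plate med -13.84
256 centre xy box [ 0.01163876 -0.20992364] ((0.16171808540821075, 0.09945330023765564), 9.10277271270752) h -0.5037337576178649
```

The wrist depth gives a full 18 mm circle centred on my estimate, so I trust it. Approaching contact, then pressing to about 6 mm.

>>> {"op": "arm_command", "data": {"rows": [0,0,0,-0.015,0.005,0.045,-1,0,0,0,-0.03,0.01,0.09,-1,0,0,0,-0.045,0.012,0.135,-1,0,0,0,-0.055,0.013,0.175,-1,0,0,0,-0.055,0.013,0.175,-1]}}

```text
t: 13.55
ee_pos: [551.6, 190.1, 184.3]
orientation: [-0.198, -2.997, -0.014]
ft_force: [0.3, 1.0, -0.7]
width: 17.4
grasp_force: 30.0
```

Run:
```python
from pr import *
force(15)
im,d,K,C=load('scene11'); P=cloud(d,K,C); h=(P-POST)@N; q=P-POST; X=np.cross([-np.sin(yw),np.cos(yw),0],N); Y=np.cross(N,X)
m=(np.hypot(q@X,q@Y)<16)&(d>0)&(abs(h)<4); Q=np.c_[(q@X)[m],(q@Y)[m]]; print(m.sum(),Q.mean(0),Q.min(0),Q.max(0),np.median(h[m]))
plan([at(-4)+(2,)],-1)
```

```text
axis err deg 0.031237039055933398
t 14.3 F [-0.03 -0.02 -0.53] F.n -0.51 +- 0.13 tip-post: along n 0.79 lateral [0.1  0.07 0.02] axis err 0.04
35 [ 3.62817514 -0.35333034] [-6.22704247 -8.74290584] [11.86715631  8.06142334] -0.7365276745608618
[0.0, 0.0, -0.0, -0.007, -0.0, 0.019, -1.0, 0.0, 0.0, -0.0, -0.014, -0.0, 0.037, -1.0, 0.0, 0.0, -0.0, -0.021, -0.001, 0.056, -1.0]
-- [552.9 190.  180.4]
```

>>> {"op": "arm_command", "data": {"rows": [0,0,0,-0.012,0,0.02,-1,0,0,0,-0.02,0,0.037,-1,0,0,0,-0.03,0,0.056,-1,0,0,0,-0.03,0,0.056,-1]}}

```text
t: 14.7
ee_pos: [553.6, 190.0, 180.1]
orientation: [-0.198, -2.998, -0.014]
ft_force: [0.6, 0.7, 0.8]
width: 18.1
grasp_force: 30.0
```

Run:
```python
from pr import *
force(18)
plan([at(-6.8)+(2,)],-1)
```

```text
axis err deg 0.031237039055933398
t 15.6 F [-1.02  0.5   0.93] F.n 1.13 +- 0.1 tip-post: along n -4.27 lateral [ 0.73 -0.02  0.15] axis err 0.03
[0.0, 0.0, -0.0, -0.002, -0.0, 0.016, -1.0, 0.0, 0.0, -0.0, -0.004, -0.001, 0.032, -1.0]
-- [553.5 189.9 177.7]
```

Contact was at about -1.6 mm, so the post is pressed about 2.6 mm now. Pressing 3.4 mm more.

>>> {"op": "arm_command", "data": {"rows": [0,0,0,-0.007,0,0.02,-1,0,0,0,-0.015,0,0.041,-1,0,0,0,-0.015,0,0.041,-1]}}

```text
t: 15.9
ee_pos: [554.4, 189.8, 176.7]
orientation: [-0.198, -2.998, -0.014]
ft_force: [-2.3, 0.3, 2.6]
width: 17.9
grasp_force: 30.0
```

Run:
```python
from pr import *
force(25); cov('scene','s12')
o=ctrl.get_obs();print(o['width'],o['grasp_force'])
im,d,K,C=load('s12');p,r=now()
for L in(65,119.6):
  c=K@(np.linalg.inv(C)@np.r_[p+r.apply(TT)*(1-L/119.6),1])[:3];u,v=c[:2]/c[2];print(L,u,v)
  hs=cv2.cvtColor(im,cv2.COLOR_RGB2HSV)
  if L==65:print(im[int(v)-3:int(v)+5,int(u)-6:int(u)+8,0])
```

```text
axis err deg 0.031237039055933398
t 17.15 F [-1.3   0.24  2.81] F.n 3.02 +- 0.1 tip-post: along n -7.74 lateral [ 0.82 -0.05  0.17] axis err 0.04
scene 686 cover deg ~ [106.4 107.9 109.6]
17.82080976249963 30.00038892030716
65 384.5837716210509 266.02797552483395
[[223 219 202 190 185 181 177 174 169 171 172 175 187 207]
 [226 223 210 190 181 177 178 175 170 172 174 180 196 210]
 [225 226 220 198 178 174 176 173 170 171 177 188 206 217]
 [226 226 224 210 174 163 166 165 172 173 183 202 217 222]
 [225 226 228 220 176 151 152 167 187 194 200 214 220 222]
 [223 225 225 216 170 143 150 181 210 218 219 220 222 222]
 [218 223 223 205 165 141 159 205 225 226 226 223 223 221]
 [186 209 215 194 152 145 172 216 228 229 228 226 224 222]]
119.6 391.47640071313293 244.33546781514988
```

The press force rose 3.46 N, so the post is down about 5.8 mm. The driver is square to the plate, has not slipped, and the cover is open at about 107°. Handing in.

```bash
python3 -c "
from workcell import ctrl
print(ctrl.close_job())"
```

```text
the job is handed in; nothing more can be done
None
```

I handed the job in with the cover levered open to about 107° and the driver still gripped, its tip on the post, square to the plate and pressing it about 5.8 mm down. My moves never touched the other tool, mug, jar or wheel, and the orange and pink look-alikes had toppled by themselves.

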